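Pack the stitching caddy

TASK

Pack the sandal maker's stitching caddy: put the slim spool upright over the peg, the round rivet tin flat in the round dish, the square wax block flat in the square dish, and lay the awl lengthways in the long trough, either way round. The squat spool and the broad-bladed knife do not belong in it; leave them lying where they are.

Things in the scene. Friction and masses are not known exactly. Their poses are not given: they have to be found in the camera images.
- slim_spool: The slim thread spool, to be packed: cream thread between two thin plywood discs, standing on end; 46 diameter, 50 high, with a through hole of 26 down its axis. 90 g. Origin: centre of the underside; z is the spool's axis, up. All sizes here are in mm.
- squat_spool: Look-alike, stays where it is: a wide, low spool of the same thread and plywood; 66 diameter, 30 high, through hole 26. Origin: centre of the underside, z up.
- tin: The rivet tin, to be packed: closed round bare-metal tin with flat lid, 52 diameter, 34 high, 120 g. Origin: centre of the underside, z up.
- wax_block: The block of beeswax, to be packed: honey-coloured square block 46 x 46, 34 high, 70 g, at any yaw; sides along its x and y axes. Origin: centre of the underside, z up.
- awl: The awl, to be packed, lying flat: dark wooden handle, brass collar, thin round steel spike 5 thick. 128 long, 22 high, 70 g. Origin: underside, mid-length; x points to the spike, z up. Handle x = -65 to +15: 24 wide, flat-sided (no rolling), the butt behind x = -39 is 28 wide; beyond +15 only the spike. Grip near x = -20 (balance point).
- knife: Look-alike, stays where it is, lying flat: paring knife with the very same handle as the awl, but a broad flat steel blade 34 wide, 40 long, 4 thick. 130 long, 22 high. Origin: underside, mid-length; x points to the blade, z up.
- peg_insert: Place for the slim spool: square board in the caddy with an upright peg in its centre, 10 diameter, 25 high above the board; no walls. 86 x 86 board 4 thick; origin: centre of its underside, z up. Fixed. (The caddy: fixed plywood tray 206 x 292, rim 16 high, turned like its inserts. Peg, round and square inserts stand 90 apart in any order along its near side, the trough along its far side.)
- round_insert: Place for the tin, the round dish: square board in the caddy with a low round (12-sided) wooden wall, 78 inside diameter, 4 thick, 8 high above the board. 86 x 86 board 4 thick; origin: centre of its underside, z up. Fixed.
- square_insert: Place for the wax block, the square dish: square board in the caddy with a low square wooden wall, 76 x 76 inside, 5 thick, 8 high above the board. 86 x 86 board 4 thick; origin: centre of its underside, z up. Fixed.
- trough: Place for the awl: long open trough in the same caddy with low dark wooden walls, 5 thick and 8 high above its floor; 82 (x) x 200 (y, its length) outside, 72 x 190 inside. Floor board 4 thick; origin: centre of the underside, z up; its floor's upper face is at z = +4. Fixed.
Things that resemble listed ones, but are neither listed nor needed, are in the scene too. Leave any red look-alike of the slim_spool alone.

How it is judged:
By the outcome, as a careful person would: the job done as asked, in the order asked, and still so for the second after the job is handed in, with the robot touching nothing.
It also fails if it takes over 112 s, if anything falls off the work surface, if the arm or the gripper's body presses on something with over 40 N, if the wrist force passes 120 N, or if a joint passes its speed limit or range.

ROBOT

A 6-joint arm with a two-finger parallel gripper is mounted at the origin on the work surface. World frame = base frame: x ahead of the robot, y to its left, z up, the work surface at z = 0. Lengths are in mm, angles in rad, forces in N, time in s.
With the tool pointing down it reaches from about 325 to 1000 mm from the base axis. Payload 5.1 kg.
Tool frame: the origin (TCP) lies midway between the tips of the shut fingers; the grasp point (between the pads) lies 19 mm behind it; x points along the fingers, y is the direction in which the jaws open and shut, and the axes are right-handed (so a half turn about x gives the same grasp; the last joint's range is limited). The gripper opens to 85 mm and grips with 20 to 120 N. Pads are 22 mm wide; open, the fingers measure 114 mm over their backs; the gripper's body (76 mm by 85 mm) begins 54 mm behind the grasp point. The pads swing forward as they close: fully open they stand 13 mm farther back than shut.
Start: joints at [1.159, 0.124, 1.65, -0, 1.367, -0.083], TCP at [209.91, 615.16, 201.222] pointing down, gripper open.
Joint ranges: [-2.61, 2.61], [-1.02, 2.33], [0.03, 2.71], [-1.35, 4.49], [0.32, 2.68], [-2.91, 2.91]. Speed limits (rad/s): [2.57, 2.57, 3.14, 3.14, 3.14, 3.14].

INTERFACE

Orientations are given as a unit quaternion [x, y, z, w].
In Python, from rig import get_obs, snapshot, sign_off gives the robot as it stands.
- The arm moves only by the tool play_rows, never from a script. Its argument "targets" is a list that holds one entry, the list of rows, each a list of 7 numbers: the turn, a rotation vector about the tool's x, y, z in degrees, then the shift along the tool's x, y, z in cm, then the closure in counts, from 0 (fully open) to 255 (shut). In form: [[[wx, wy, wz, tx, ty, tz, hand], ...]]. A call has 1 to 10 rows; each row is the pose to reach, as a shift and turn from the pose commanded when the call began, along the tool's axes at that moment; what a row does not reach only later rows make up. A row lasts 1/10 s, in which the tool goes at most 50 mm and 8.59 degrees, less where a joint would pass 70% of its speed; a pose out of reach is approached as far as the arm can. A call with a gripper value outside its range is refused whole. The fingers move at their own pace and stop on an object; "squeeze" is the grip in N (left out, the last holds). Time passes only in rows, so rows that repeat a pose let the fingers close. It gives the time, the measured TCP pose, the force and the opening at its end, in the units of the state.
- get_obs(): the state, without advancing time (a new reading comes with each control period).
- snapshot(name): name is "side" or "top" or "wrist"; returns a dict with "img" (420x560x3 uint8, blue, green, red), "range_z" (420x560 float32, mm along the optical axis (not along the pixel's ray), 0 where there is no reading), "K" (3x3 intrinsics, pixels), "distortion" ([k1, k2, p1, p2, k3] as OpenCV has them; the pictures are not rectified), "eye" and "rotation" of the camera in the world. Camera axes: x right, y down, z forward; pixel columns grow to the right and rows downward; lengths in mm; the calibration is good to about 2 mm. A picture is of the moment at which its call begins.
- sign_off(): hands the job in, once; it reports no verdict.
The state is a dict: "clock": time; "joint_pos": joint angles; "joint_vel": joint speeds; "tau": joint torques, N m; "position": TCP position; "orientation": TCP orientation; "force": force on the tool from outside, world axes, zero at the start; "ft_torque": the same for the moment, N m; "gripper_width": finger opening in mm.
Only numpy, scipy, OpenCV 4.12 (cv2) and the standard library are available. Lean on these libraries where they do the work, as an engineer would, in place of code of your own. Each camera call takes 0.05 s, during which the arm holds its last target.

## Working session

There is one attempt and no reset: what is moved stays moved. The work goes in short steps, Python scripts to look and compute and a tool call to move; the robot and the scene stay as the last step left them, time stands still between calls to the robot, and variables do not carry over. Pictures are saved under pics/ and viewed, and the job is handed in when it is done.

Besides the shell and the picture viewer there is one more tool, called after "Emit:" as name(argument=value, ...), one argument or row to a line, values as JSON. play_rows: Moves the arm, as the interface text tells. Its arguments: {"type":"object","properties":{"targets":{"type":"array","items":{"type":"array","items":{"type":"array","items":{"type":"number"}}}},"squeeze":{"type":"number"}},"required":["targets"]}

```bash
ls; mkdir -p pics; cat > h.py <<'E'
import numpy as np, cv2
from rig import get_obs, snapshot, sign_off
def save(s,n): cv2.imwrite(f'pics/{n}.png',s['img'])
E
python3 - <<'E'
from h import *
import pickle
print(get_obs())
d={}
for n in ['top','side','wrist']:
    s=snapshot(n); d[n]=s; save(s,n+'0'); print(n,s['K'],s['distortion'],s['eye'],s['rotation'])
pickle.dump(d,open('s0.pkl','wb'))
E
```

```text
pics
{'clock': 0.0, 'joint_pos': array([ 1.15940998e+00,  1.24492905e-01,  1.65168248e+00, -5.28909122e-05,
        1.36747466e+00, -8.25954778e-02]), 'joint_vel': array([ 6.29356586e-04, -4.98766449e-04, -7.16002533e-04,  6.90312507e-04,
        2.28729956e-05,  1.73972056e-03]), 'tau': array([ 9.84343642e-04, -4.23612928e+01, -3.65453017e+01,  2.27313421e-05,
        6.91513473e-03,  9.94447362e-06]), 'position': array([209.65487427, 614.55121368, 199.95595347]), 'orientation': array([ 0.11500862,  0.69773353, -0.11642822,  0.69741336]), 'force': array([-0.581247  ,  0.15449717,  0.21381866]), 'ft_torque': array([-0.03989599,  0.03368284,  0.00604613]), 'gripper_width': 85.27021696630162}
top [[401.65346051   0.         275.13733372]
 [  0.         401.65346051 216.85572881]
 [  0.           0.           1.        ]] [-0.04982062  0.          0.          0.          0.        ] [ 388.26380295  -45.95906229 1007.71585688] [-0.69501606  0.71524754 -0.04295421  0.05940183]
side [[438.91692151   0.         281.33082408]
 [  0.         438.91692151 211.10456584]
 [  0.           0.           1.        ]] [-0.00492055  0.          0.          0.          0.        ] [ 310.06264232 -969.60300657  700.80462186] [ 0.87989234 -0.09701935  0.03965122 -0.46347006]
wrist [[296.73304334   0.         277.42108231]
 [  0.         296.73304334 212.87498191]
 [  0.           0.           1.        ]] [-0.05101437  0.          0.          0.          0.        ] [131.44131991 640.75364636 371.85499777] [0.80206635 0.57425183 0.09478768 0.13393916]
```

View pics/top0.png

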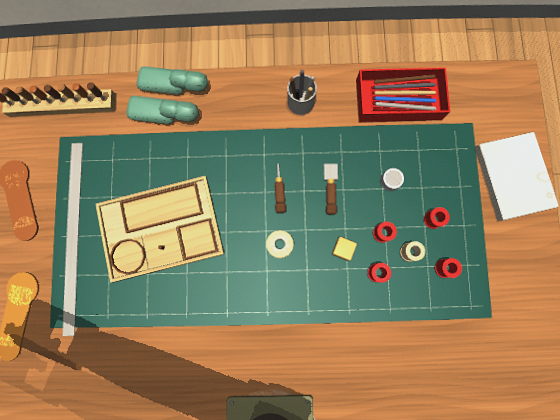

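View pics/side0.png

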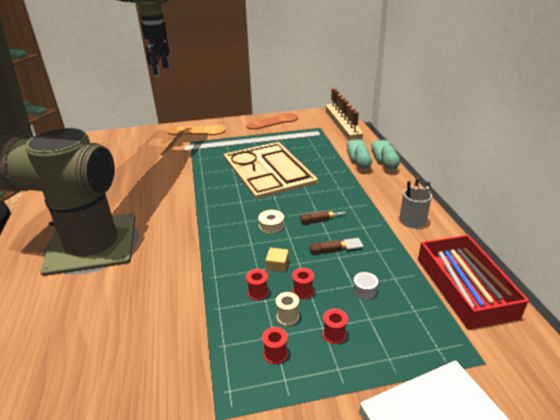

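View pics/wrist0.png

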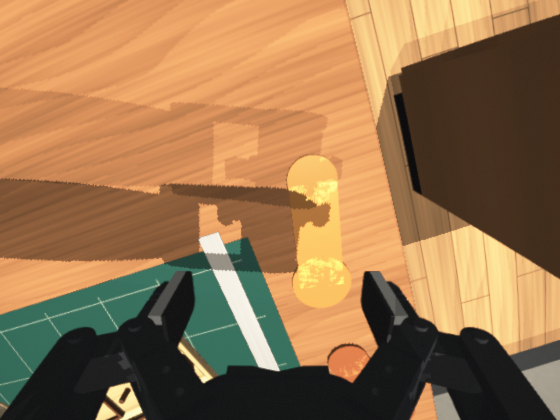

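The top view shows the caddy at left, centred near (160,228). The slim spool candidates are cream (413,251) and cream, wide (280,244). The red ones are at (386,231), (380,272), (448,267) and (438,216). The tin is at (393,178), the wax at (344,248), the awl at (280,190) and the knife at (331,190). I'll enlarge these to confirm, then measure.

```bash
cat >> h.py <<'E'
from scipy.spatial.transform import Rotation as R
def ray(s,px):
    px=np.asarray(px,float).reshape(-1,1,2)
    u=cv2.undistortPoints(px,s['K'],np.array(s['distortion'])).reshape(-1,2)
    d=np.c_[u,np.ones(len(u))]
    return d@R.from_quat(s['rotation']).as_matrix().T
def onz(s,px,z):
    d=ray(s,px); e=np.asarray(s['eye']); t=(z-e[2])/d[:,2]
    return e+d*t[:,None]
def cloud(s):
    h,w=s['range_z'].shape
    g=np.stack(np.meshgrid(np.arange(w),np.arange(h)),-1).reshape(-1,2)
    p=np.asarray(s['eye'])+ray(s,g)*s['range_z'].reshape(-1,1)
    p[s['range_z'].ravel()==0]=np.nan
    return p.reshape(h,w,3)
def proj(s,P):
    M=R.from_quat(s['rotation']).as_matrix().T
    rv,_=cv2.Rodrigues(M); 
    return cv2.projectPoints(np.asarray(P,float).reshape(-1,1,3),rv,-M@np.asarray(s['eye']),s['K'],np.array(s['distortion']))[0].reshape(-1,2)
E
python3 - <<'E'
from h import *
import pickle
d=pickle.load(open('s0.pkl','rb'))
t=d['top'];c=cloud(t)
a=cv2.resize(t['img'][150:290,260:470],None,fx=3.8,fy=3.8,interpolation=cv2.INTER_CUBIC); cv2.imwrite('pics/c_top.png',a)
a=cv2.resize(d['side']['img'][190:370,230:400],None,fx=3.3,fy=3.3,interpolation=cv2.INTER_CUBIC); cv2.imwrite('pics/c_side.png',a)
a=cv2.resize(t['img'][165:290,85:235],None,fx=4.8,fy=4.8,interpolation=cv2.INTER_CUBIC); cv2.imwrite('pics/c_cad.png',a)
for n,(u,v) in dict(tin=(393,178),wax=(344,248),slim=(413,243),squat=(280,236),awl=(281,195),knife=(331,195),mat=(250,160),peg=(161,247),trough=(160,205),mat2=(460,300)).items(): print(n,c[v,u].round(1))
E
```

```text
tin [ 618.2 -318.9   37.5]
wax [ 449.3 -189.    37.8]
slim [ 455.6 -353.1   47. ]
squat [483.8 -35.7  28.5]
awl [586.8 -41.1  23.9]
knife [ 583.1 -165.6   22.8]
mat [685.4  36.4   4.7]
peg [464.6 256.7  34. ]
trough [573.7 268.3   9.8]
mat2 [ 315.  -472.4    4.9]
```

View pics/c_top.png

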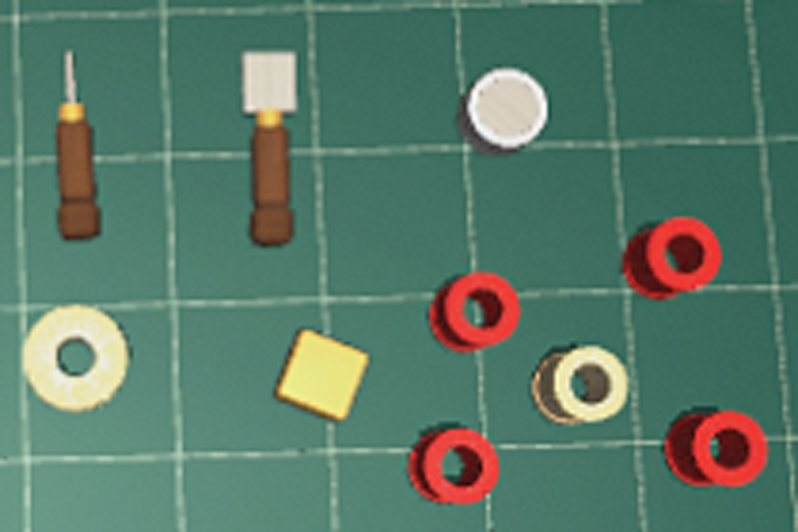

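View pics/c_side.png

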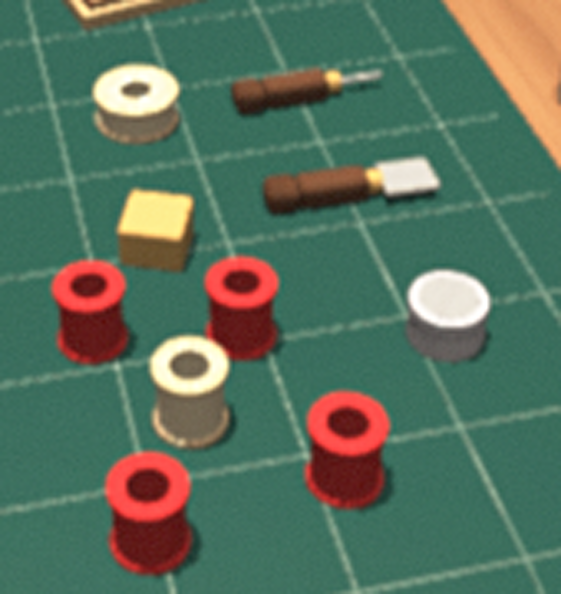

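View pics/c_cad.png

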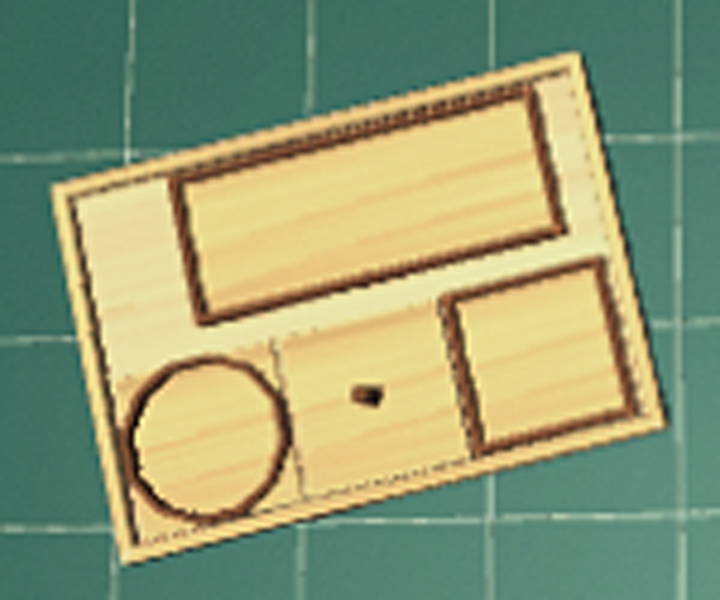

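The crops confirm the items:
- The slim spool is the cream one at (413,251), tall with 46 discs. The squat one at (280,244) is wide and low.
- The awl at (280,190) has a thin spike. The knife at (331,190) has a broad blade.
- The tin is at (393,178) and the wax at (344,248).
- In the caddy, from left to right, are the round, peg and square inserts, with the trough on the far side.

Next come positions.

```bash
cat > meas.py <<'E'
from h import *
import pickle
d=pickle.load(open('s0.pkl','rb'))
t=d['top'];s=d['side'];c=cloud(t);cs=cloud(s)
hsv=cv2.cvtColor(t['img'],cv2.COLOR_BGR2HSV)
def blobs(m,amin=60):
    n,l,st,ce=cv2.connectedComponentsWithStats(m.astype(np.uint8))
    return [(l==i,ce[i],st[i]) for i in range(1,n) if st[i][4]>=amin]
mat=(hsv[...,0]>65)&(hsv[...,0]<95)&(hsv[...,1]>80)
roi=np.zeros(mat.shape,bool); roi[145:300,240:470]=1
for m,ce,st in blobs(~mat&roi):
    P=c[m]; z=P[:,2]; zt=np.nanpercentile(z,90)
    col=np.median(t['img'][m],0)
    print('blob',ce.round(1),st[4],'ztop',zt.round(1),'col',col)
mz=c[150:300,240:470][mat[150:300,240:470]][:,2]; print('mat z top',np.nanmedian(mz),np.nanstd(mz))
hs=cv2.cvtColor(s['img'],cv2.COLOR_BGR2HSV); ms=(hs[...,0]>65)&(hs[...,0]<95)&(hs[...,1]>80)
print('mat z side',np.nanmedian(cs[ms][:,2]))
# cross-view grid-free check: depth planes per side objects
for n,(u,v) in dict(tin=(366,281),wax=(278,254),squat=(271,222),slimrim=(279,301)).items(): print(n,cs[v,u].round(1))
E
python3 meas.py
```

```text
blob [349.4 229.9] 7903 ztop 49.9 col [123. 144. 123.]
mat z top 1.8369671237314833 1.8592202770629753
mat z side 1.372138413772518
tin [ 619.3 -326.6   36.8]
wax [ 452.8 -194.8   36.8]
squat [462.4 -56.8  30.1]
slimrim [ 422.5 -353.9   49.9]
```

```bash
cat > meas2.py <<'E'
exec(open('meas.py').read().split("roi=")[0])
Z0=1.5
hss=cv2.cvtColor(s['img'],cv2.COLOR_BGR2HSV)
def circ(sn,cl,win,zt,lo=8,name=''):
    u0,u1,v0,v1=win; m=np.zeros(sn['range_z'].shape,np.uint8)
    m[v0:v1,u0:u1]=(np.abs(cl[v0:v1,u0:u1,2]-zt)<lo)
    cn,_=cv2.findContours(m,cv2.RETR_EXTERNAL,cv2.CHAIN_APPROX_NONE); k=max(cn,key=cv2.contourArea).reshape(-1,2)
    P=onz(sn,k,zt)[:,:2]; (x,y),r=cv2.minEnclosingCircle(P.astype(np.float32)); print(name,'depthmask circle',np.round([x,y,r],1),'bbox mid',((P.min(0)+P.max(0))/2).round(1)); return m
circ(t,c,(395,432,235,270),50+Z0,8,'slim top'); circ(s,cs,(270,306,290,330),50+Z0,6,'slim side')
circ(t,c,(380,408,163,193),34+Z0,8,'tin top'); circ(s,cs,(350,385,268,300),34+Z0,6,'tin side')
circ(t,c,(263,297,228,260),30+Z0,8,'squat'); 
for n,w in dict(r1=(372,400,218,246),r2=(366,394,258,286),r3=(434,465,254,282),r4=(424,453,204,230)).items(): circ(t,c,w,51.5,8,n)
# wax
def wax(sn,cl,win,lo):
    u0,u1,v0,v1=win; m=np.zeros(sn['range_z'].shape,np.uint8); m[v0:v1,u0:u1]=np.abs(cl[v0:v1,u0:u1,2]-35.5)<lo
    cn,_=cv2.findContours(m,cv2.RETR_EXTERNAL,cv2.CHAIN_APPROX_NONE); k=max(cn,key=cv2.contourArea).reshape(-1,2)
    P=onz(sn,k,34+Z0)[:,:2]; print('wax',cv2.minAreaRect(P.astype(np.float32)))
wax(t,c,(325,364,230,268),8); wax(s,cs,(262,292,246,272),5)
# awl handle: brown mask ; knife
for n,w in dict(awl=(268,292,160,218),knife=(320,342,160,220)).items():
    u0,u1,v0,v1=w; m=np.zeros(mat.shape,np.uint8); h=hsv[v0:v1,u0:u1]
    m[v0:v1,u0:u1]=((h[...,0]<15)|(h[...,0]>170))&(h[...,1]>90)
    cn,_=cv2.findContours(m,cv2.RETR_EXTERNAL,cv2.CHAIN_APPROX_NONE); k=max(cn,key=cv2.contourArea).reshape(-1,2)
    P=onz(t,k,18+Z0)[:,:2]; print(n,cv2.minAreaRect(P.astype(np.float32)), 'px',k.min(0),k.max(0))
# caddy inserts: corners from dark wall mask
m=((hsv[...,2]<130)&(hsv[...,0]<25)).astype(np.uint8); m[:,:90]=0;m[:,230:]=0;m[:170]=0;m[288:]=0
for b,ce,st in blobs(m>0,20):
    cn,_=cv2.findContours(b.astype(np.uint8),cv2.RETR_EXTERNAL,cv2.CHAIN_APPROX_NONE); k=max(cn,key=len).reshape(-1,2)
    P=onz(t,k,12+4+Z0)[:,:2].astype(np.float32); print(ce.round(1),st,'rect',cv2.minAreaRect(P),'circ',cv2.minEnclosingCircle(P))
cv2.imwrite('pics/cadmask.png',cv2.resize(m[165:290,85:235]*255,None,fx=4.8,fy=4.8,interpolation=cv2.INTER_NEAREST))
E
python3 meas2.py
```

```text
slim top depthmask circle [ 437.6 -354.9   24.1] bbox mid [ 437.4 -355. ]
slim side depthmask circle [ 437.8 -359.9   24.7] bbox mid [ 438.  -359.8]
tin top depthmask circle [ 617.8 -318.9   26.5] bbox mid [ 617.6 -319.4]
tin side depthmask circle [ 618.8 -325.6   27.2] bbox mid [ 618.6 -325.5]
squat depthmask circle [465.9 -34.5  33. ] bbox mid [466.5 -35.2]
r1 depthmask circle [ 486.5 -289.9   23.8] bbox mid [ 487.2 -290.3]
r2 depthmask circle [ 388.9 -270.2   23.6] bbox mid [ 388.4 -270.1]
r3 depthmask circle [ 394.  -438.3   23.9] bbox mid [ 394.5 -437.5]
r4 depthmask circle [ 518.  -419.4   24.3] bbox mid [ 518.2 -419.4]
wax ((449.78985595703125, -190.4549102783203), (44.138790130615234, 46.52633285522461), 66.41828918457031)
wax ((449.26556396484375, -198.24935913085938), (49.71017074584961, 45.51372528076172), 65.61090850830078)
awl ((583.022216796875, -38.27542495727539), (77.22660827636719, 23.065847396850586), 1.2683818340301514) px [275 182] [285 212]
knife ((573.8085327148438, -165.51345825195312), (24.870935440063477, 76.40352630615234), 87.4012680053711) px [326 184] [3
[... 337 characters left out ...]
86395263671875) circ ((586.0211181640625, 166.27963256835938), 38.32326889038086)
[120.3 253.1] [100 208  46  71 286] rect ((490.4148864746094, 358.45098876953125), (182.15045166015625, 94.01065063476562), 12.607505798339844) circ ((487.424560546875, 371.7329406738281), 96.1761703491211)
[196.4 234.9] [178 219  40  39 164] rect ((486.05157470703125, 170.449462890625), (82.55210876464844, 88.75851440429688), 9.126543998718262) circ ((484.17401123046875, 168.53526306152344), 57.07302474975586)
[199.2 255. ] [185 251  30   9  42] rect ((443.354248046875, 164.95664978027344), (3.993427038192749, 74.5809326171875), 13.953367233276367) circ ((443.416015625, 164.97198486328125), 37.290618896484375)
```

View pics/cadmask.png

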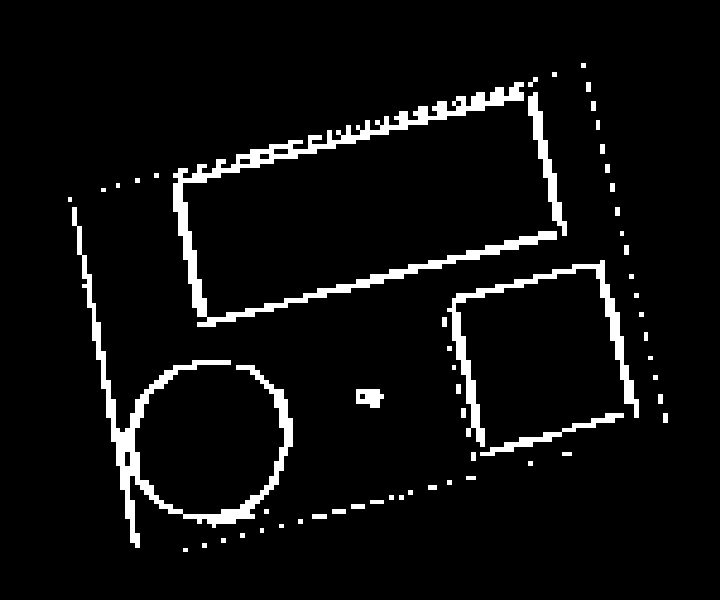

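```bash
cat > cad.py <<'E'
from h import *
import pickle
d=pickle.load(open('s0.pkl','rb')); t=d['top'];s=d['side'];c=cloud(t)
f=lambda L:[(85+u/4.8-.4,165+v/4.8-.4) for u,v in L]
zw=16
sq=onz(t,f([(455,298),(600,262),(636,412),(482,452)]),zw)[:,:2]; tr=onz(t,f([(178,182),(532,92),(562,233),(203,323)]),zw)[:,:2]
rd=onz(t,f([(210,440)]),zw)[0,:2]; pg=onz(t,f([(360,395)]),33)[0,:2]
ang=lambda a,b:np.degrees(np.arctan2(*(b-a)[::-1]))
print('sq',sq.mean(0),[np.linalg.norm(sq[i]-sq[i-1]).round(1) for i in range(4)])
print('tr',tr.mean(0),[np.linalg.norm(tr[i]-tr[i-1]).round(1) for i in range(4)],ang(tr[1],tr[0]),ang(tr[2],tr[3]),ang(tr[3],tr[0]))
print('rd',rd,'pg',pg,'mid',(rd+sq.mean(0))/2,'dist',np.linalg.norm(rd-sq.mean(0)),ang(sq.mean(0),rd))
out=onz(t,f([(55,185),(578,52),(665,425),(125,562)]),zw)[:,:2]
print('tray',out.mean(0),[np.linalg.norm(out[i]-out[i-1]).round(1) for i in range(4)])
for z in(0,): pass
for n,p in dict(floor_tr=(160,205),board=(145,255),sqf=(198,240),rdf=(128,257),mat=(240,220)).items():
    u,v=p; print(n,np.nanmedian(c[v-3:v+4,u-3:u+4,2]).round(1))
# side-view check: hole centre of slim & tin & wax predicted
for n,P in dict(slim=(437.6,-357,51.5),tin=(618,-320,35.5),wax=(449.6,-191,35.5),rd=(*rd,8),sq=(*sq.mean(0),8),tr=(*tr.mean(0),8),awlh=(583,-38.3,20),peg=(*pg,33)).items(): print(n,proj(s,P)[0].round(1),proj(t,P)[0].round(1))
im=cv2.resize(s['img'][130:350,210:410],None,fx=3,fy=3,interpolation=cv2.INTER_CUBIC)
cols=[(255,0,255)]
for P in [(437.6,-355,51.5),(618,-319,35.5),(449.6,-190.5,35.5),(*rd,8),(*sq.mean(0),8),(*tr.mean(0),8),(583,-38.3,22),(*pg,33)]:
    u,v=proj(s,P)[0]; cv2.drawMarker(im,(int((u-210+.5)*3),int((v-130+.5)*3)),(255,0,255),cv2.MARKER_CROSS,12,1)
cv2.imwrite('pics/sidechk.png',im[:600])
E
python3 cad.py
```

```text
sq [484.23229003 169.65586112] [np.float64(81.9), np.float64(78.2), np.float64(80.9), np.float64(82.3)]
tr [565.40506804 262.92681329] [np.float64(77.5), np.float64(194.8), np.float64(77.9), np.float64(195.2)] 102.54617711506431 102.42219019743972 11.666179044663899
rd [444.92666825 345.05004334] pg [464.98536749 260.49964114] mid [464.57947914 257.35295223] dist 179.74440480593861 102.63122588327595
tray [514.43953563 269.90993836] [np.float64(204.9), np.float64(289.0), np.float64(204.0), np.float64(289.6)]
floor_tr 10.7
board 12.0
sqf 10.9
rdf 11.3
mat 1.9
slim [286.7 300.3] [415.8 250.4]
tin [364.3 279.5] [393.2 178.3]
wax [276.4 253.6] [344.7 247.9]
rd [243.6 159.7] [129.6 256.4]
sq [264.3 184.5] [198.4 239. ]
tr [283.8 167. ] [162.2 208.3]
awlh [313.8 214.9] [280.  196.8]
peg [253.  164.2] [159.6 246.9]
```

View pics/sidechk.png

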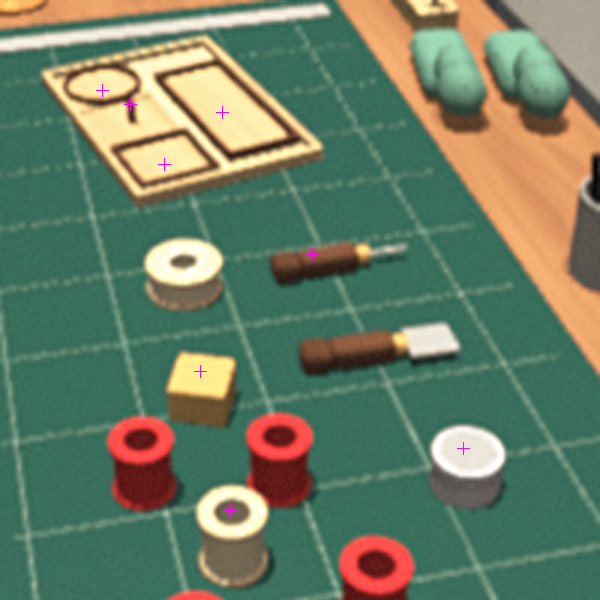

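The side view agrees with the top-view points to a few mm, with the crosses near each centre: slim (232,510), tin (463,448), wax (200,371). The round-to-square distance is 180 as specified, and the caddy yaw is about 12.5°. I'll write a move helper and start with the slim spool.

```bash
cat > mv.py <<'E'
from h import *
import sys
def plan(x,y,z,yaw):
    o=get_obs(); Rc=R.from_quat(o['orientation']).as_matrix(); p=o['position']
    best=None
    for k in (0,180):
        a=np.radians(yaw+k); c,s=np.cos(a),np.sin(a)
        Rd=np.array([[0,0,-1],[c,s,0],[s,-c,0]]).T
        rv=R.from_matrix(Rc.T@Rd).as_rotvec(degrees=True)
        if best is None or np.linalg.norm(rv)<np.linalg.norm(best): best=rv
    sh=Rc.T@(np.array([x,y,z])-p)/10
    print('turn',best.round(1),'shift cm',sh.round(2),'rows',np.ceil(max(np.linalg.norm(sh)/5,np.linalg.norm(best)/8.59)+1))
    print('yaw now',np.degrees(np.arctan2(Rc[1,1],Rc[0,1])).round(1),'pos',p.round(1),'w',round(o['gripper_width'],1),'F',o['force'].round(1),'t',round(o['clock'],2),'q',o['joint_pos'].round(2))
if __name__=='__main__': plan(*map(float,sys.argv[1:5]))
E
python3 mv.py 440 -100 180 0;python3 mv.py 438 -357 150 0
```

```text
turn [71.2  0.1  0.1] shift cm [  2.12 -60.2   44.87] rows 17.0
yaw now 71.2 pos [209.7 614.7 200.2] w 85.1 F [-0.2  0.1  0.6] t 0.15 q [ 1.16  0.12  1.65 -0.    1.37 -0.08]
turn [71.2  0.1  0.1] shift cm [  5.16 -84.58  52.98] rows 21.0
yaw now 71.2 pos [209.7 614.7 200.2] w 85.1 F [-0.2  0.1  0.6] t 0.15 q [ 1.16  0.12  1.65 -0.    1.37 -0.08]
```

Emit:
play_rows(
  targets=[
    [[71,0,0,2,-60,45,0],[71,0,0,2,-60,45,0],[71,0,0,2,-60,45,0],[71,0,0,2,-60,45,0],[71,0,0,2,-60,45,0],[71,0,0,2,-60,45,0],[71,0,0,2,-60,45,0],[71,0,0,2,-60,45,0],[71,0,0,2,-60,45,0],[71,0,0,2,-60,45,0]],
  ],
  squeeze=40,
)

```text
clock: 1.15
position: [364.6, 138.0, 187.8]
orientation: [0.5, 0.501, -0.499, 0.501]
force: [1.4, 0.0, -0.8]
gripper_width: 85.4
```

```bash
python3 mv.py 438 -357 150 0
```

```text
turn [ 0.2 -0.  -0.1] shift cm [ 3.78  7.2  49.52] rows 12.0
yaw now 0.2 pos [364.6 138.  187.8] w 85.4 F [ 1.4  0.  -0.8] t 1.15 q [ 0.22 -0.5   2.21 -0.    1.43  0.22]
```

Emit:
play_rows(
  targets=[
    [[0,0,0,3.8,7.2,49.5,0],[0,0,0,3.8,7.2,49.5,0],[0,0,0,3.8,7.2,49.5,0],[0,0,0,3.8,7.2,49.5,0],[0,0,0,3.8,7.2,49.5,0],[0,0,0,3.8,7.2,49.5,0],[0,0,0,3.8,7.2,49.5,0],[0,0,0,3.8,7.2,49.5,0],[0,0,0,3.8,7.2,49.5,0],[0,0,0,3.8,7.2,49.5,0]],
  ],
)

```text
clock: 2.15
position: [437.5, -355.4, 149.5]
orientation: [0.5, 0.501, -0.499, 0.5]
force: [-0.1, 0.4, 0.2]
gripper_width: 85.1
```

Emit:
play_rows(
  targets=[
    [[0,0,0,0,0,0,0],[0,0,0,0,0,0,0],[0,0,0,0,0,0,0]],
  ],
)

```text
clock: 2.45
position: [437.6, -352.4, 149.8]
orientation: [0.499, 0.501, -0.499, 0.501]
force: [0.7, -0.1, -0.3]
gripper_width: 85.6
```

```bash
python3 mv.py 438 -357 150 0; python3 - <<'E'
from h import *
s=snapshot('wrist'); im=s['img'].copy()
for P in [(438,-357,51.5)]:
    u,v=proj(s,P)[0]; print(u,v); cv2.drawMarker(im,(int(u),int(v)),(255,0,255),0,12,1)
cv2.imwrite('pics/w1.png',im)
E
```

```text
turn [ 0.2 -0.   0. ] shift cm [-0.02  0.04  0.46] rows 2.0
yaw now 0.2 pos [ 437.6 -352.4  149.8] w 85.6 F [ 0.7 -0.1 -0.3] t 2.45 q [-0.77 -0.03  1.9   0.    1.27 -0.78]
277.1648940274811 207.58967710805018
```

View pics/w1.png

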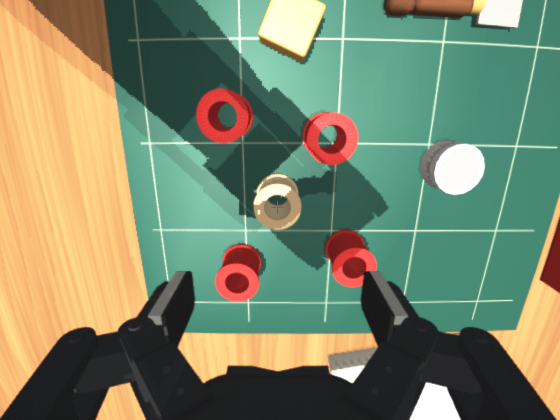

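The wrist view shows the cross on the slim spool's top at (277,207), with the four red look-alikes clear of the jaw line. Going down.

Emit:
play_rows(
  targets=[
    [[0,0,0,4,0,0.4,0],[0,0,0,8,0,0.4,0],[0,0,0,11,0,0.4,0],[0,0,0,13,0,0.4,0],[0,0,0,13.8,0,0.4,0],[0,0,0,13.8,0,0.4,0],[0,0,0,13.8,0,0.4,0]],
  ],
)

```text
clock: 3.2
position: [438.7, -357.5, 13.6]
orientation: [0.499, 0.5, -0.499, 0.502]
force: [-0.0, 0.0, 0.7]
gripper_width: 85.6
```

Emit:
play_rows(
  targets=[
    [[0,0,0,0,0,0,60],[0,0,0,0,0,0,120],[0,0,0,0,0,0,180],[0,0,0,0,0,0,200],[0,0,0,0,0,0,200],[0,0,0,0,0,0,200],[0,0,0,0,0,0,200]],
  ],
  squeeze=40,
)

```text
clock: 3.9
position: [438.3, -358.1, 13.5]
orientation: [0.499, 0.5, -0.499, 0.501]
force: [-2.9, 0.8, 6.0]
gripper_width: 43.4
```

```bash
python3 mv.py 438 -357 150 0; python3 - <<'E'
from h import *
s=snapshot('wrist'); cv2.imwrite('pics/w2.png',s['img'])
E
```

```text
turn [ 0.2  0.1 -0.1] shift cm [-13.65  -0.02  -0.09] rows 4.0
yaw now 0.2 pos [ 438.3 -358.1   13.5] w 43.4 F [-2.9  0.8  6. ] t 3.9 q [-0.78  0.13  1.98 -0.    1.03 -0.78]
```

View pics/w2.png

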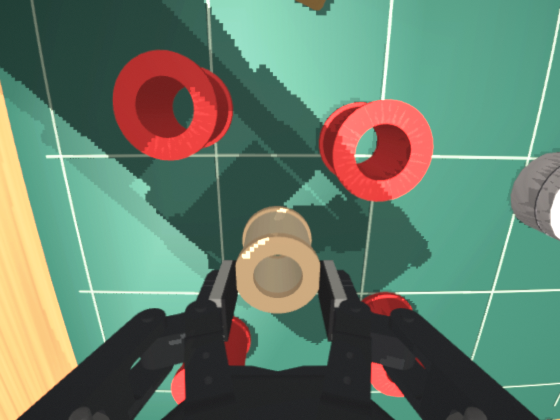

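The wrist view shows the slim spool between the pads at (278,275), with the jaws at 43.4. Lifting.

Emit:
play_rows(
  targets=[
    [[0,0,0,-0.5,0,0,200],[0,0,0,-2,0,0,200],[0,0,0,-5,0,0,200],[0,0,0,-8,0,0,200],[0,0,0,-10,0,0,200],[0,0,0,-10,0,0,200],[0,0,0,-10,0,0,200]],
  ],
)

```text
clock: 4.65
position: [437.8, -357.3, 112.4]
orientation: [0.499, 0.5, -0.499, 0.501]
force: [-0.2, -0.3, -1.8]
gripper_width: 43.9
```

```bash
python3 mv.py 460 0 130 0;python3 mv.py 464.8 257 120 12.5; python3 - <<'E'
from h import *
s=snapshot('side'); cv2.imwrite('pics/s1.png',cv2.resize(s['img'][150:370,200:420],None,fx=2.7,fy=2.7))
E
```

```text
turn [ 0.2  0.  -0. ] shift cm [ -1.78   2.32 -35.72] rows 9.0
yaw now 0.2 pos [ 437.8 -357.3  112.4] w 43.9 F [-0.2 -0.3 -1.8] t 4.65 q [-0.78  0.01  1.92  0.    1.21 -0.78]
turn [-12.3   0.   -0. ] shift cm [ -0.79   2.87 -61.42] rows 14.0
yaw now 0.2 pos [ 437.8 -357.3  112.4] w 43.9 F [-0.2 -0.3 -1.8] t 4.65 q [-0.78  0.01  1.92  0.    1.21 -0.78]
```

View pics/s1.png

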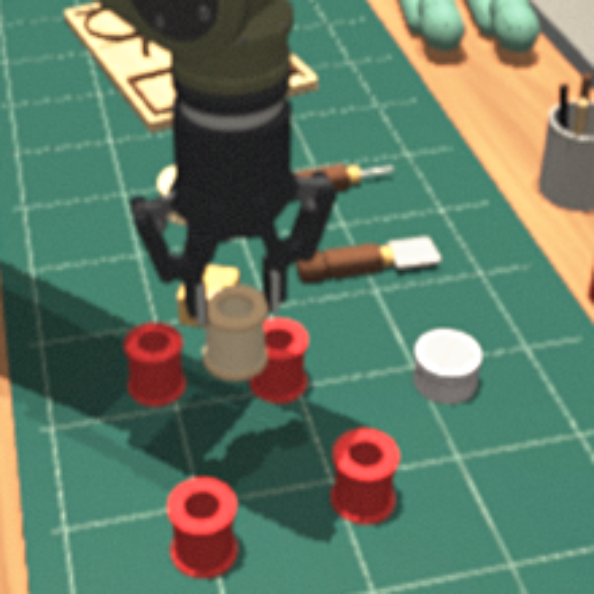

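The spool is held upright. Carrying it to the peg.

Emit:
play_rows(
  targets=[
    [[-12,0,0,-0.8,2.9,-3,200],[-12,0,0,-0.8,2.9,-7,200],[-12,0,0,-0.8,2.9,-11.5,200],[-12,0,0,-0.8,2.9,-16,200],[-12,0,0,-0.8,2.9,-20.5,200],[-12,0,0,-0.8,2.9,-25,200],[-12,0,0,-0.8,2.9,-29.5,200],[-12,0,0,-0.8,2.9,-34,200],[-12,0,0,-0.8,2.9,-38.5,200],[-12,0,0,-0.8,2.9,-42.5,200]],
  ],
)

```text
clock: 5.7
position: [463.8, 69.8, 118.0]
orientation: [0.443, 0.551, -0.445, 0.549]
force: [0.8, 0.5, -1.2]
gripper_width: 43.7
```

```bash
python3 mv.py 464.8 257 120 12.5
```

```text
turn [-0.3 -0.   0.2] shift cm [ -0.2    4.05 -18.28] rows 5.0
yaw now 12.2 pos [463.8  69.8 118. ] w 43.7 F [ 0.8  0.5 -1.2] t 5.7 q [ 0.03 -0.22  2.12  0.    1.24 -0.18]
```

Emit:
play_rows(
  targets=[
    [[0,0,0,0,1,-4.5,200],[0,0,0,0,2,-9,200],[0,0,0,0,3,-13.5,200],[0,0,0,0,3.6,-16,200],[0,0,0,0,4,-18,200],[0,0,0,0,4,-18,200],[0,0,0,0,4,-18,200],[0,0,0,0,4,-18,200]],
  ],
)

```text
clock: 6.5
position: [466.2, 251.1, 118.9]
orientation: [0.444, 0.55, -0.445, 0.55]
force: [-0.3, 0.3, -0.4]
gripper_width: 43.6
```

```bash
cat > look.py <<'E'
from h import *
import sys
# look.py name  x y z ... mark points in wrist; also top crop
nm=sys.argv[1]; s=snapshot('wrist'); im=s['img'].copy(); P=np.array(list(map(float,sys.argv[2:]))).reshape(-1,3)
for p in P:
    u,v=proj(s,p)[0]; print(p,'->',u.round(1),v.round(1))
    if 0<=u<560 and 0<=v<420: cv2.drawMarker(im,(int(u),int(v)),(255,0,255),0,12,1)
cv2.imwrite(f'pics/{nm}.png',im)
E
python3 mv.py 464.8 257 60 12.5; python3 look.py w3 464.8 257 33 464.8 257 8
```

```text
turn [-0.4  0.   0.1] shift cm [ 5.89 -0.   -0.61] rows 3.0
yaw now 12.1 pos [466.2 251.1 118.9] w 43.6 F [-0.3  0.3 -0.4] t 6.5 q [ 0.39 -0.08  2.   -0.    1.22  0.18]
[464.8 257.   33. ] -> 276.9 200.3
[464.8 257.    8. ] -> 277.0 193.1
```

View pics/w3.png

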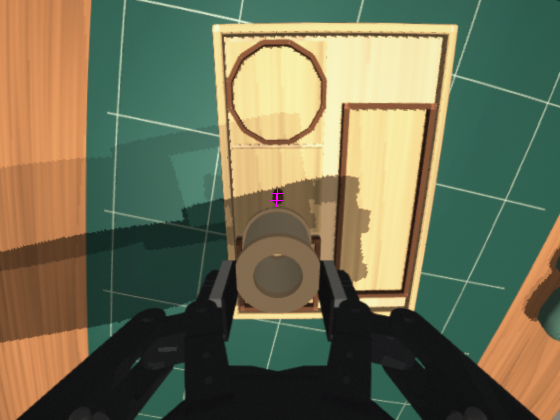

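The peg should be under the crosses at (277,193–200). I'll zoom without marks and re-measure the inserts from this wrist view.

```bash
python3 - <<'E'
from h import *
s=snapshot('wrist'); cv2.imwrite('pics/w3z.png',cv2.resize(s['img'][20:320,200:470],None,fx=2,fy=2,interpolation=cv2.INTER_CUBIC))
print('round',onz(s,[(277,91.5)],16)[0].round(1), 'extent', np.ptp(onz(s,[(226,92),(327,92)],16),0)[:2])
tr=onz(s,[(343,103),(437,103),(413,295),(333,295)],16)[:,:2]; print('tr',tr.mean(0).round(1),[np.linalg.norm(tr[i]-tr[i-1]).round(1) for i in range(4)])
E
```

```text
round [445.6 348.   16. ] extent [85.6569786  18.37022663]
tr [568.4 264.6] [np.float64(196.4), np.float64(84.0), np.float64(198.6), np.float64(88.6)]
```

View pics/w3z.png

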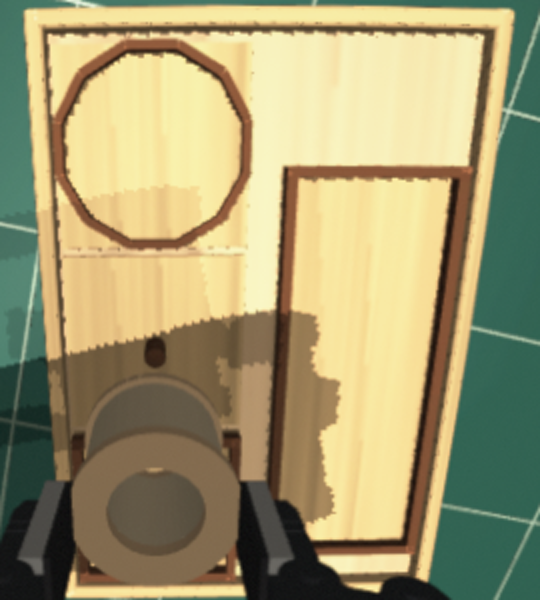

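```bash
python3 - <<'E'
from h import *
s=snapshot('wrist'); o=get_obs(); print(o['position'])
z=o['position'][2]+38
# top disc outline extents: crop (72..240, 430..583)
l=onz(s,[(236,273),(320,273),(278,235),(278,311.5)],z); print(l.round(1), l[:2].mean(0), l[2:].mean(0), np.linalg.norm(l[0]-l[1]),np.linalg.norm(l[2]-l[3]))
E
```

```text
[466.80258854 251.2124648  119.81056793]
[[445.5 250.7 157.8]
 [487.6 259.7 157.8]
 [462.1 275.9 157.8]
 [471.6 232.  157.8]] [466.57480519 255.18872232 157.81056793] [466.84503553 253.94257339 157.81056793] 43.069572297493366 44.89169778330636
```

```bash
python3 mv.py 464.8 254.2 52 12.5
```

```text
turn [-0.4  0.   0. ] shift cm [ 6.78 -0.13 -0.34] rows 3.0
yaw now 12.1 pos [466.8 251.2 119.8] w 43.6 F [ 0.4 -0.4 -0.9] t 6.65 q [ 0.39 -0.08  1.99 -0.    1.22  0.18]
```

Emit:
play_rows(
  targets=[
    [[0,0,0,3,-0.1,-0.3,200],[0,0,0,5.5,-0.1,-0.3,200],[0,0,0,6.7,-0.1,-0.3,200],[0,0,0,6.7,-0.1,-0.3,200],[0,0,0,6.7,-0.1,-0.3,200]],
  ],
)

```text
clock: 7.15
position: [465.8, 254.9, 53.8]
orientation: [0.445, 0.55, -0.444, 0.55]
force: [0.3, -0.5, -0.5]
gripper_width: 43.8
```

```bash
python3 mv.py 464.8 254.2 22 12.5; python3 - <<'E'
from h import *
s=snapshot('wrist'); cv2.imwrite('pics/w4.png',s['img'])
E
```

```text
turn [-0.4 -0.  -0.1] shift cm [ 3.18 -0.12  0.04] rows 2.0
yaw now 12.1 pos [465.8 254.9  53.8] w 43.8 F [ 0.3 -0.5 -0.5] t 7.15 q [ 0.4   0.    2.04 -0.    1.1   0.19]
```

View pics/w4.png

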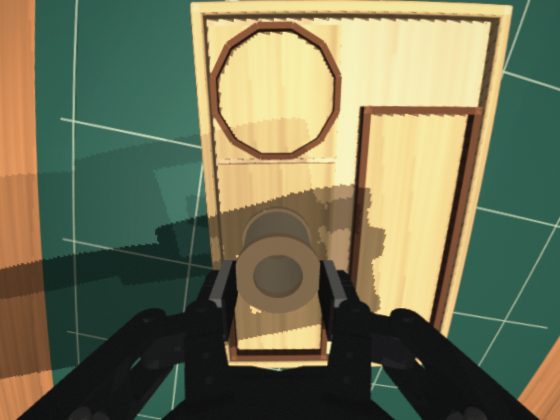

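Emit:
play_rows(
  targets=[
    [[0,0,0,0.8,-0.1,0,200],[0,0,0,1.6,-0.1,0,200],[0,0,0,2.2,-0.1,0,200],[0,0,0,2.6,-0.1,0,200],[0,0,0,2.8,-0.1,0,200],[0,0,0,2.8,-0.1,0,200]],
  ],
)

```text
clock: 7.8
position: [463.9, 254.6, 24.5]
orientation: [0.444, 0.55, -0.444, 0.55]
force: [-1.0, 0.3, -0.3]
gripper_width: 43.3
```

```bash
python3 mv.py 464.8 254.2 22 12.5
```

```text
turn [-0.3  0.   0. ] shift cm [0.25 0.08 0.06] rows 2.0
yaw now 12.2 pos [463.9 254.6  24.5] w 43.3 F [-1.   0.3 -0.3] t 7.8 q [0.4  0.04 2.06 0.   1.04 0.19]
```

Emit:
play_rows(
  targets=[
    [[0,0,0,0.1,0,0,200],[0,0,0,0.2,0,0,200],[0,0,0,0.2,0,0,200]],
  ],
)

```text
clock: 8.1
position: [464.5, 254.9, 23.7]
orientation: [0.444, 0.55, -0.444, 0.55]
force: [-1.3, -0.8, 2.2]
gripper_width: 43.5
```

Emit:
play_rows(
  targets=[
    [[0,0,0,0.1,0,0,200],[0,0,0,0.2,0,0,200],[0,0,0,0.2,0,0,200]],
  ],
)

```text
clock: 8.4
position: [464.6, 255.1, 23.5]
orientation: [0.444, 0.55, -0.444, 0.55]
force: [-6.9, -2.0, 14.0]
gripper_width: 43.4
```

Contact with the board shows as 14 N. Backing off 1 mm, releasing and retreating.

Emit:
play_rows(
  targets=[
    [[0,0,0,-0.1,0,0,200],[0,0,0,-0.1,0,0,110],[0,0,0,-0.1,0,0,80],[0,0,0,-0.1,0,0,60],[0,0,0,-0.1,0,0,60],[0,0,0,-0.1,0,0,60]],
  ],
)

```text
clock: 9.0
position: [464.1, 254.6, 21.8]
orientation: [0.444, 0.55, -0.444, 0.55]
force: [0.7, -0.2, 1.2]
gripper_width: 65.6
```

Emit:
play_rows(
  targets=[
    [[0,0,0,-2,0,0,60],[0,0,0,-5,0,0,60],[0,0,0,-9,0,0,60],[0,0,0,-12,0,0,60],[0,0,0,-13,0,0,0],[0,0,0,-13,0,0,0]],
  ],
)

```text
clock: 9.6
position: [465.2, 255.1, 153.7]
orientation: [0.445, 0.55, -0.443, 0.551]
force: [-0.2, 0.8, -1.2]
gripper_width: 85.5
```

```bash
python3 mv.py 618 -321 130 0; python3 - <<'E'
from h import *
s=snapshot('wrist'); cv2.imwrite('pics/w5.png',s['img'])
s=snapshot('side'); cv2.imwrite('pics/s5.png',cv2.resize(s['img'][100:240,200:360],None,fx=4,fy=4))
E
```

```text
turn [12.2 -0.1 -0.2] shift cm [ 2.34  2.79 59.54] rows 13.0
yaw now 12.2 pos [465.2 255.1 153.7] w 85.5 F [-0.2  0.8 -1.2] t 9.6 q [ 0.4  -0.11  1.97 -0.    1.28  0.19]
```

View pics/w5.png

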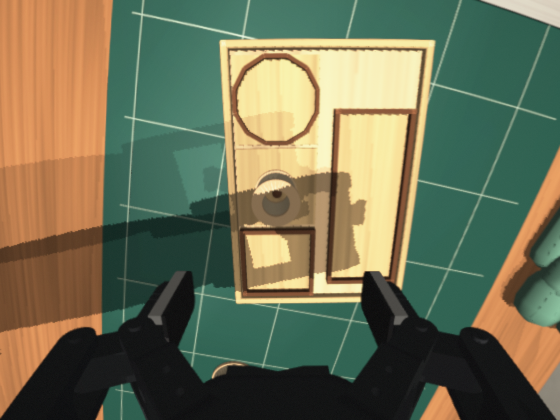

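View pics/s5.png

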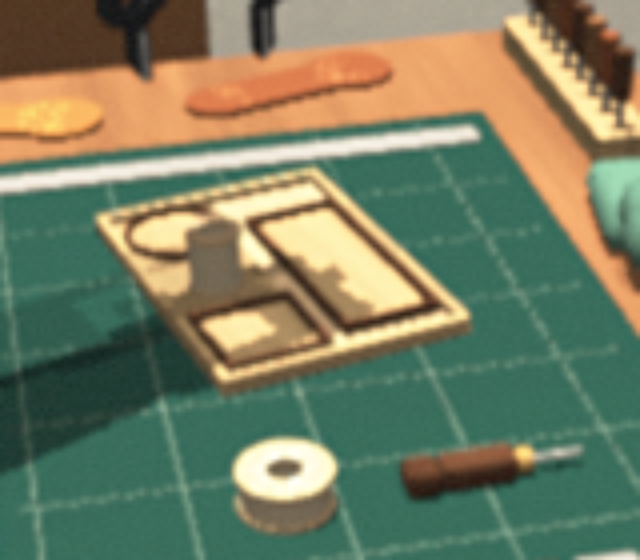

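The wrist view shows the spool upright, with the peg visible in its hole at (277,195). Next is the tin.

Emit:
play_rows(
  targets=[
    [[0,0,0,0,0.2,3,0],[0,0,0,0,0.5,7.5,0],[0,0,0,0,0.8,12,0],[0,0,0,0,1.1,17,0],[0,0,0,0,1.4,22,0],[0,0,0,0,1.7,27,0],[0,0,0,0,2,32,0],[0,0,0,0,2.3,37,0],[0,0,0,0,2.6,42,0],[0,0,0,0,2.8,46.5,0]],
  ],
)

```text
clock: 10.7
position: [588.3, -195.8, 148.7]
orientation: [0.444, 0.552, -0.445, 0.548]
force: [0.1, 0.3, 0.5]
gripper_width: 85.5
```

```bash
python3 mv.py 618 -321 120 12.5
```

```text
turn [-0.4 -0.2  0.2] shift cm [ 2.83  0.29 12.87] rows 4.0
yaw now 12.1 pos [ 588.3 -195.8  148.7] w 85.5 F [0.1 0.3 0.5] t 10.7 q [-0.41  0.1   1.77  0.    1.28 -0.62]
```

Emit:
play_rows(
  targets=[
    [[0,0,0,1,0.1,4.5,0],[0,0,0,2,0.2,8.5,0],[0,0,0,2.8,0.3,11.5,0],[0,0,0,2.8,0.3,12.5,0],[0,0,0,2.8,0.3,12.5,0],[0,0,0,2.8,0.3,12.5,0]],
  ],
)

```text
clock: 11.3
position: [618.3, -314.3, 123.0]
orientation: [0.444, 0.551, -0.444, 0.55]
force: [-0.6, -0.4, 0.1]
gripper_width: 85.2
```

```bash
python3 mv.py 618 -321 10 12.5; python3 look.py w6 618 -321 35.5
```

```text
turn [-0.3 -0.1  0.1] shift cm [11.3  -0.16  0.67] rows 4.0
yaw now 12.2 pos [ 618.3 -314.3  123. ] w 85.2 F [-0.6 -0.4  0.1] t 11.3 q [-0.55  0.27  1.61  0.    1.26 -0.76]
[ 618.  -321.    35.5] -> 275.2 213.1
```

View pics/w6.png

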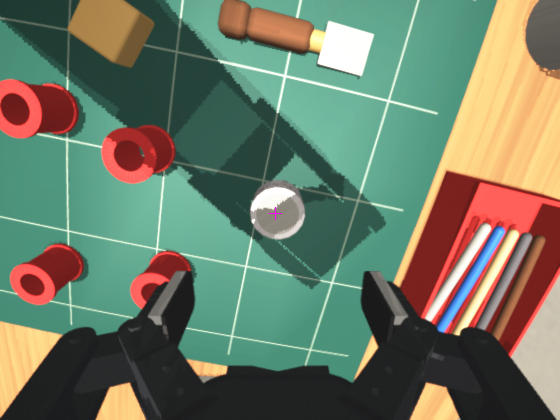

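The tin top is at (277,211), and the cross is within about 1 mm. Going down.

Emit:
play_rows(
  targets=[
    [[0,0,0,4,-0.1,0.6,0],[0,0,0,8,-0.1,0.6,0],[0,0,0,10,-0.1,0.6,0],[0,0,0,11,-0.1,0.6,0],[0,0,0,11.4,-0.1,0.6,0],[0,0,0,11.4,-0.1,0.6,0]],
  ],
)

```text
clock: 11.95
position: [619.8, -321.3, 11.1]
orientation: [0.444, 0.55, -0.444, 0.551]
force: [0.0, 0.4, 0.0]
gripper_width: 85.4
```

Emit:
play_rows(
  targets=[
    [[0,0,0,0,0,0,50],[0,0,0,0,0,0,100],[0,0,0,0,0,0,140],[0,0,0,0,0,0,180],[0,0,0,0,0,0,180],[0,0,0,0,0,0,180],[0,0,0,0,0,0,180]],
  ],
  squeeze=45,
)

```text
clock: 12.65
position: [619.0, -321.6, 9.9]
orientation: [0.444, 0.55, -0.444, 0.55]
force: [0.5, 0.0, -0.8]
gripper_width: 25.3
```

Emit:
play_rows(
  targets=[
    [[0,0,0,-0.5,0,0,180],[0,0,0,-2,0,0,180],[0,0,0,-5,0,0,180],[0,0,0,-8,0,0,180],[0,0,0,-10,0,0,180],[0,0,0,-10,0,0,180],[0,0,0,-10,0,0,180]],
  ],
)

```text
clock: 13.35
position: [619.4, -321.8, 111.0]
orientation: [0.444, 0.55, -0.444, 0.551]
force: [0.2, -0.2, -0.7]
gripper_width: 25.0
```

```bash
python3 mv.py 445.2 346.5 120 12.5; python3 look.py w7; python3 - <<'E'
from h import *
s=snapshot('side'); cv2.imwrite('pics/s7.png',cv2.resize(s['img'][150:370,220:440],None,fx=2.7,fy=2.7))
E
```

```text
turn [-0.3  0.1 -0.1] shift cm [ -0.98  -2.95 -69.  ] rows 15.0
yaw now 12.2 pos [ 619.4 -321.8  111. ] w 25.0 F [ 0.2 -0.2 -0.7] t 13.35 q [-0.56  0.29  1.61 -0.    1.24 -0.77]
```

View pics/w7.png

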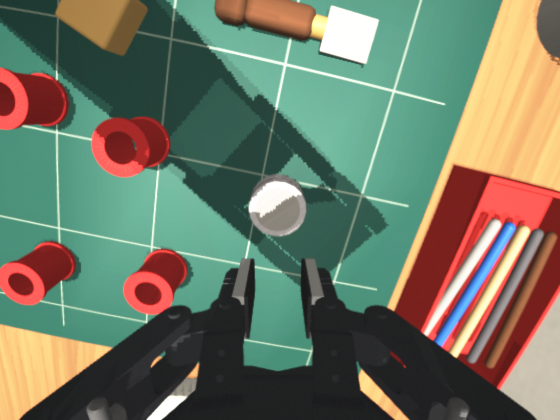

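View pics/s7.png

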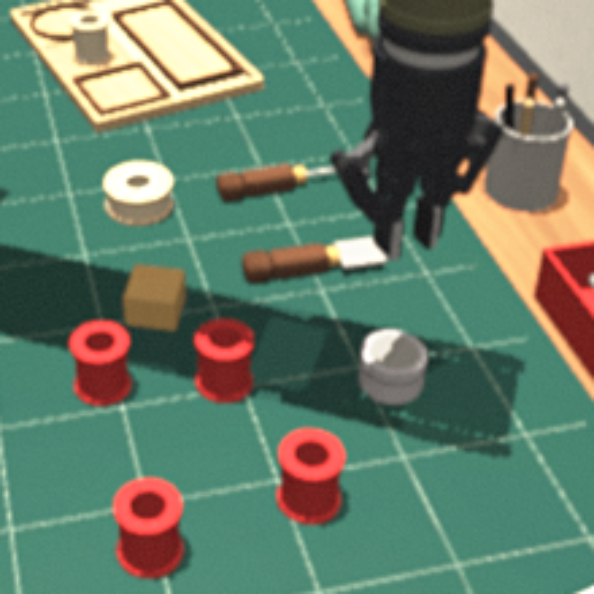

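That grasp missed. The jaws shut to 25 and the tin still stands at (277,205) in the wrist view, so the pads passed above it. I'll measure where the finger tips really are from the side depth at this opening and at about 52.

Emit:
play_rows(
  targets=[
    [[0,0,0,0,0,0,95],[0,0,0,0,0,0,95],[0,0,0,0,0,0,95],[0,0,0,0,0,0,95]],
  ],
)

```text
clock: 13.85
position: [618.9, -321.5, 109.5]
orientation: [0.444, 0.55, -0.444, 0.55]
force: [0.8, 0.2, -0.3]
gripper_width: 53.3
```

```bash
python3 - <<'E'
from h import *
s=snapshot('side'); t=snapshot('top'); o=get_obs(); p=o['position']; print(p,o['gripper_width'])
cs=cloud(s)
sel=(np.abs(cs[...,0]-p[0])<65)&(np.abs(cs[...,1]-p[1])<40)&(cs[...,2]>p[2]-30)&(cs[...,2]<p[2]+60)
q=cs[sel]; 
for side in (-1,1):
    w=q[np.sign(q[:,0]-p[0])==side]; i=np.argsort(w[:,2])[:6]; print(side,w[i].round(1).tolist())
    for lo in range(-10,60,5):
        b=w[(w[:,2]-p[2]>=lo)&(w[:,2]-p[2]<lo+5)]
        if len(b): print(lo,len(b),'x',(b[:,0].min()-p[0]).round(1),(b[:,0].max()-p[0]).round(1))
c=cloud(t); m=np.zeros((420,560),np.uint8); m[163:193,380:408]=np.abs(c[163:193,380:408,2]-35.5)<8
z=c[163:195,378:410,2]; print('tin depth max',np.nanpercentile(z[z<80],95))
cv2.imwrite('pics/s8.png',cv2.resize(s['img'][180:320,300:440],None,fx=4,fy=4,interpolation=cv2.INTER_CUBIC))
h=snapshot('wrist'); cw=cloud(h); m=(np.abs(cw[...,2]-35.5)<5)&(np.hypot(cw[...,0]-619,cw[...,1]+320)<45); P=cw[m]; 
(x,y),r=cv2.minEnclosingCircle(P[:,:2].astype(np.float32)); print('tin wrist',x,y,r,np.median(P[:,2]))
E
```

```text
[ 619.06435083 -321.59181145  109.85707946] 53.445249594871015
-1 [[588.7, -336.2, 144.5], [590.1, -337.9, 145.6], [596.4, -337.6, 146.7], [588.7, -335.8, 146.7], [593.8, -338.6, 148.0], [588.8, -334.9, 148.6]]
30 1 x -30.3 -30.3
35 7 x -30.4 -22.7
40 19 x -39.0 -22.3
45 18 x -39.7 -23.2
50 21 x -39.8 -24.3
55 22 x -39.4 -22.5
1 [[646.9, -308.1, 143.0], [646.3, -314.2, 145.1], [644.6, -307.6, 145.7], [647.1, -322.5, 146.1], [646.8, -312.7, 146.4], [654.6, -325.0, 146.6]]
30 1 x 27.8 27.8
35 15 x 25.5 35.5
40 20 x 25.2 40.5
45 23 x 24.6 40.5
50 22 x 25.7 42.9
55 22 x 25.5 41.8
tin depth max 36.35892680878357
tin wrist 619.9664916992188 -321.76568603515625 26.023895263671875 33.1632191292461
```

View pics/s8.png

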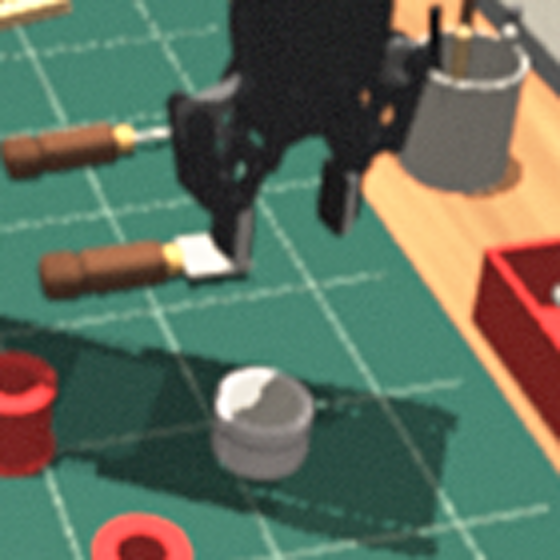

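At opening 53 the tips are about 33 mm above the reported TCP, not the roughly 7 mm the description implies. That fits the tin miss, and it fits the spool having been held only by its top. I'll check this at other openings before relying on it.

```bash
cat > tips.py <<'E'
from h import *
s=snapshot('side'); o=get_obs(); p=o['position']
cs=cloud(s); Rc=R.from_quat(o['orientation']).as_matrix(); L=(cs-p)@Rc
sel=(np.abs(L[...,1])<60)&(np.abs(L[...,2])<25)&(L[...,0]<40)&(L[...,0]>-60)&(cs[...,2]>50)
q=L[sel]; print('w',o['gripper_width'].round(1),'z',p[2].round(1))
for sd in(-1,1):
    w=q[np.sign(q[:,1])==sd]; w=w[np.argsort(-w[:,0])]; print(sd,'tip behind TCP',(-w[2:8,0]).round(1),'y',w[2:8,1].round(1))
b=cs[...,2]; 
E
python3 tips.py
```

```text
Traceback (most recent call last):
  File "tips.py", line 5, in <module>
    q=L[sel]; print('w',o['gripper_width'].round(1),'z',p[2].round(1))
                        ^^^^^^^^^^^^^^^^^^^^^^^^
AttributeError: 'float' object has no attribute 'round'
```

Emit:
play_rows(
  targets=[
    [[0,0,0,0,0,0,255],[0,0,0,0,0,0,255],[0,0,0,0,0,0,255],[0,0,0,0,0,0,255],[0,0,0,0,0,0,255],[0,0,0,0,0,0,255]],
  ],
)

```text
clock: 14.65
position: [619.1, -321.6, 110.0]
orientation: [0.444, 0.55, -0.444, 0.55]
force: [0.2, 0.3, -0.8]
gripper_width: 0.0
```

```bash
python3 tips.py; python3 - <<'E'
from h import *
w=snapshot('wrist'); o=get_obs(); c=cloud(w); Rc=R.from_quat(o['orientation']).as_matrix(); L=(c-o['position'])@Rc
sel=(np.abs(L[...,1])<40)&(np.abs(L[...,2])<25)&(L[...,0]<40)&(L[...,0]>-60); q=L[sel]; print('wrist tip',np.sort(-q[:,0])[:10].round(1)); 
cv2.imwrite('pics/w9.png',w['img'])
E
```

```text
wrist tip [31.7 31.8 32.  32.3 32.5 32.5 32.6 32.7 32.7 32.7]Traceback (most recent call last):
  File "tips.py", line 5, in <module>
    q=L[sel]; print('w',o['gripper_width'].round(1),'z',p[2].round(1))
                        ^^^^^^^^^^^^^^^^^^^^^^^^
AttributeError: 'float' object has no attribute 'round'
```

View pics/w9.png

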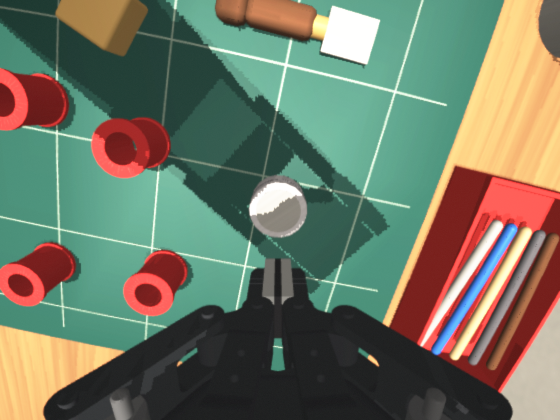

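```bash
sed -i "s/o\['gripper_width'\].round(1)/round(o['gripper_width'],1)/" tips.py; python3 tips.py
```

```text
w -0.1 z 110.0
-1 tip behind TCP [32.9 33.2 34.1 34.6 35.  35.6] y [-4.8 -1.4 -5.7 -4.3 -4.7 -3.3]
1 tip behind TCP [35.7 36.1 37.4 37.7 38.5 39.3] y [ 2.   7.   4.2  0.4  1.5 11.8]
```

Both the side and wrist depth put the shut tips about 31 mm above the reported TCP, so the TCP as stated is some 30 mm beyond the real tips. From here I'll use tip height = reported TCP z + 33 at around 50 opening. For the tin I want the tips 12 above its underside, so TCP z ≈ −20. I'll step down while watching the force.

Emit:
play_rows(
  targets=[
    [[0,0,0,0,0,0,0],[0,0,0,0,0,0,0],[0,0,0,0,0,0,0],[0,0,0,3,0,0,0],[0,0,0,6,0,0,0],[0,0,0,8.5,0,0,0],[0,0,0,10,0,0,0],[0,0,0,10.5,0,0,0],[0,0,0,11,0,0,0],[0,0,0,11,0,0,0]],
  ],
)

```text
clock: 15.8
position: [619.6, -321.9, 0.7]
orientation: [0.444, 0.55, -0.444, 0.551]
force: [0.0, -0.9, -0.3]
gripper_width: 85.5
```

Emit:
play_rows(
  targets=[
    [[0,0,0,0.6,0,0,0],[0,0,0,1.2,0,0,0],[0,0,0,1.8,0,0,0],[0,0,0,1.9,0,0,0],[0,0,0,1.9,0,0,0]],
  ],
)

```text
clock: 16.3
position: [618.7, -321.4, -19.6]
orientation: [0.444, 0.55, -0.444, 0.55]
force: [-0.3, -0.6, -0.7]
gripper_width: 85.6
```

Emit:
play_rows(
  targets=[
    [[0,0,0,0,0,0,60],[0,0,0,0,0,0,90],[0,0,0,0,0,0,120],[0,0,0,0,0,0,150],[0,0,0,0,0,0,150],[0,0,0,0,0,0,150]],
  ],
)

```text
clock: 16.9
position: [619.6, -321.9, -18.3]
orientation: [0.444, 0.55, -0.444, 0.551]
force: [1.0, 0.7, 3.5]
gripper_width: 50.9
```

The jaws stopped on the tin at 51. Lifting.

Emit:
play_rows(
  targets=[
    [[0,0,0,-0.5,0,0,150],[0,0,0,-2,0,0,150],[0,0,0,-5,0,0,150],[0,0,0,-8,0,0,150],[0,0,0,-10,0,0,150],[0,0,0,-10,0,0,150]],
  ],
)

```text
clock: 17.5
position: [621.5, -323.1, 86.4]
orientation: [0.445, 0.547, -0.444, 0.553]
force: [0.4, 0.3, -1.6]
gripper_width: 50.6
```

```bash
python3 mv.py 445.2 346.5 90 12.5; python3 look.py w10
```

```text
turn [-0.3  0.3 -0.3] shift cm [ -0.77  -3.12 -69.17] rows 15.0
yaw now 12.2 pos [ 621.5 -323.1   86.4] w 50.6 F [ 0.4  0.3 -1.6] t 17.5 q [-0.56  0.31  1.63 -0.    1.19 -0.77]
```

View pics/w10.png

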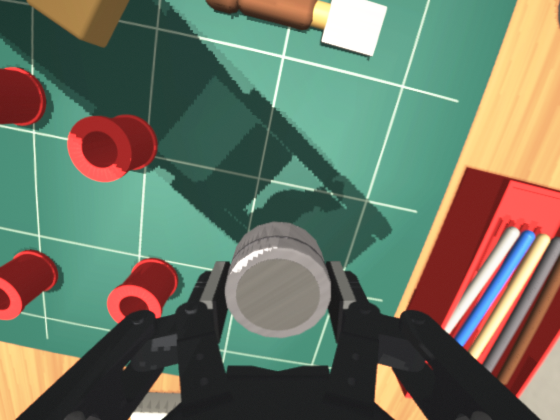

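Emit:
play_rows(
  targets=[
    [[0,0,0,-0.8,-0.1,-3,150],[0,0,0,-1.5,-0.3,-7,150],[0,0,0,-1.5,-0.5,-11.5,150],[0,0,0,-1.5,-0.7,-16,150],[0,0,0,-1.5,-0.9,-20.5,150],[0,0,0,-1.5,-1.1,-25,150],[0,0,0,-1.5,-1.3,-29.5,150],[0,0,0,-1.5,-1.5,-34,150],[0,0,0,-1.5,-1.7,-38.5,150],[0,0,0,-1.5,-1.9,-43,150]],
  ],
)

```text
clock: 18.55
position: [507.6, 96.2, 94.0]
orientation: [0.443, 0.551, -0.445, 0.549]
force: [1.1, -0.6, -2.6]
gripper_width: 50.4
```

Emit:
play_rows(
  targets=[
    [[0,0,0,0,-0.2,-4.5,150],[0,0,0,0,-0.4,-9,150],[0,0,0,0,-0.6,-13.5,150],[0,0,0,0,-0.8,-17.5,150],[0,0,0,0,-1,-21.5,150],[0,0,0,0,-1.1,-24,150],[0,0,0,0,-1.2,-26,150],[0,0,0,0,-1.2,-26,150],[0,0,0,0,-1.2,-26,150]],
  ],
)

```text
clock: 19.45
position: [442.2, 345.7, 94.2]
orientation: [0.443, 0.551, -0.445, 0.55]
force: [0.3, -0.7, -1.3]
gripper_width: 50.2
```

```bash
python3 mv.py 445.2 346.5 40 12.5; python3 look.py w11 445.2 346.5 11
```

```text
turn [-0.3  0.1  0.2] shift cm [ 5.42  0.32 -0.02] rows 3.0
yaw now 12.2 pos [442.2 345.7  94.2] w 50.2 F [ 0.3 -0.7 -1.3] t 19.45 q [ 0.57  0.02  1.94 -0.    1.18  0.36]
[445.2 346.5  11. ] -> 280.6 207.4
```

View pics/w11.png

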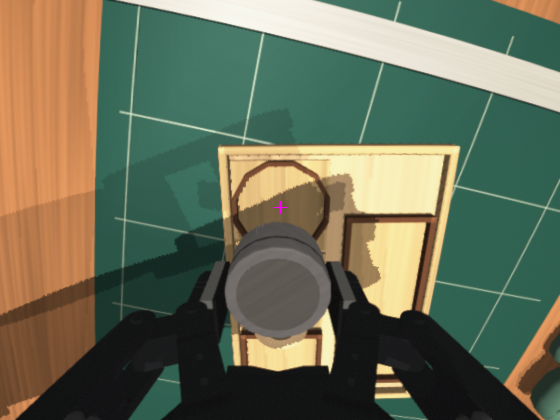

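The ring centre is at (281,207), matching the cross. Lowering.

Emit:
play_rows(
  targets=[
    [[0,0,0,3,0.3,-0.1,150],[0,0,0,6,0.3,-0.1,150],[0,0,0,8,0.3,-0.1,150],[0,0,0,9.3,0.3,-0.1,150],[0,0,0,9.8,0.3,-0.1,150],[0,0,0,9.8,0.3,-0.1,150],[0,0,0,9.8,0.3,-0.1,150]],
  ],
)

```text
clock: 20.2
position: [447.1, 348.3, -0.8]
orientation: [0.445, 0.55, -0.444, 0.55]
force: [-0.3, 0.2, -1.0]
gripper_width: 50.6
```

```bash
python3 mv.py 445.2 346.5 -8 12.5
```

```text
turn [-0.4 -0.  -0.1] shift cm [ 0.72 -0.23  0.14] rows 2.0
yaw now 12.1 pos [447.1 348.3  -0.8] w 50.6 F [-0.3  0.2 -1. ] t 20.2 q [ 0.57  0.15  1.98 -0.    1.    0.36]
```

Emit:
play_rows(
  targets=[
    [[0,0,0,0.3,-0.1,0.2,150],[0,0,0,0.5,-0.1,0.2,150],[0,0,0,0.6,-0.1,0.2,150],[0,0,0,0.6,-0.1,0.2,150]],
  ],
)

```text
clock: 20.6
position: [445.5, 345.8, -8.0]
orientation: [0.444, 0.55, -0.444, 0.55]
force: [0.1, 0.7, -1.8]
gripper_width: 50.6
```

Emit:
play_rows(
  targets=[
    [[0,0,0,0.1,0,0,150],[0,0,0,0.2,0,0,150],[0,0,0,0.2,0,0,150]],
  ],
)

```text
clock: 20.9
position: [445.7, 346.0, -8.3]
orientation: [0.444, 0.55, -0.444, 0.55]
force: [-4.6, -3.6, 9.2]
gripper_width: 50.6
```

Contact shows as 9 N. Releasing and retreating straight up.

Emit:
play_rows(
  targets=[
    [[0,0,0,-0.1,0,0,150],[0,0,0,-0.1,0,0,80],[0,0,0,-0.1,0,0,60],[0,0,0,-0.1,0,0,50],[0,0,0,-0.1,0,0,50]],
  ],
)

```text
clock: 21.4
position: [445.6, 345.8, -9.1]
orientation: [0.444, 0.55, -0.444, 0.55]
force: [0.9, 0.2, 0.4]
gripper_width: 68.6
```

Emit:
play_rows(
  targets=[
    [[0,0,0,-2,0,0,50],[0,0,0,-5,0,0,50],[0,0,0,-9,0,0,50],[0,0,0,-12,0,0,50],[0,0,0,-14,0,0,0],[0,0,0,-14,0,0,0]],
  ],
)

```text
clock: 22.0
position: [447.8, 347.3, 135.1]
orientation: [0.447, 0.549, -0.442, 0.551]
force: [0.2, 1.1, 0.7]
gripper_width: 85.1
```

```bash
python3 mv.py 449.5 -192.5 120 -24; python3 look.py w12; python3 - <<'E'
from h import *
s=snapshot('side'); cv2.imwrite('pics/s12.png',cv2.resize(s['img'][100:240,200:360],None,fx=4,fy=4))
E
```

```text
turn [36.2 -0.3 -0.3] shift cm [  1.3  -11.22  52.8 ] rows 12.0
yaw now 12.2 pos [447.8 347.3 135.1] w 85.1 F [0.2 1.1 0.7] t 22.0 q [ 0.56 -0.01  1.91  0.    1.24  0.35]
```

View pics/w12.png

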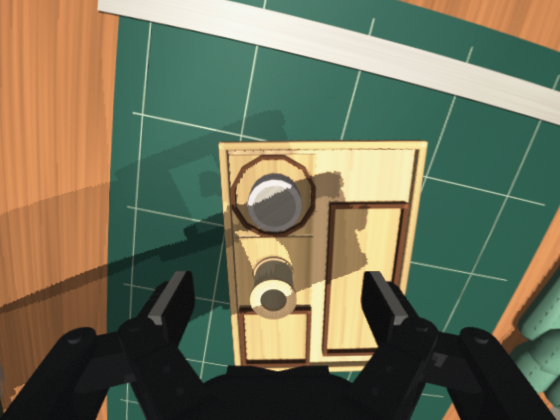

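View pics/s12.png

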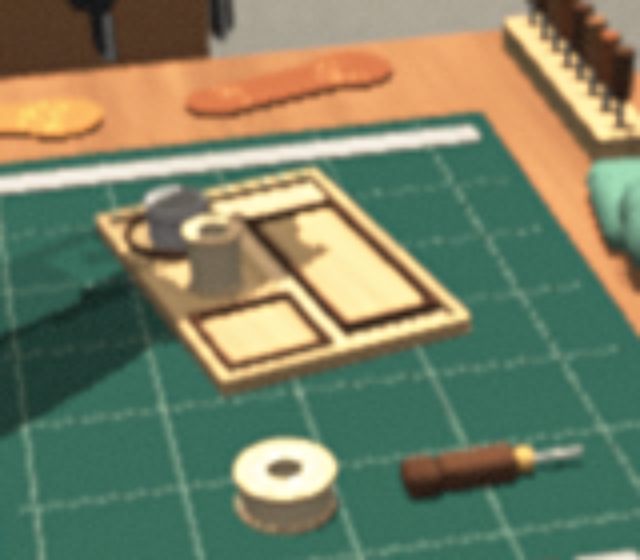

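The wrist view shows the tin flat in the ring at (274,200) and the spool still on the peg. Next is the wax block. Its sides are at −23.6°, with the jaws across them and clear of the reds.

Emit:
play_rows(
  targets=[
    [[6,0,0,0.1,-0.6,3,0],[12,0,0,0.2,-1.5,7.5,0],[18,0,0,0.3,-2.5,12,0],[24,0,0,0.5,-3.5,16.5,0],[30,0,0,0.6,-4.5,21,0],[36,0,0,0.8,-5.5,25.5,0],[36,0,0,1,-6.5,30,0],[36,0,0,1.2,-7.5,34.5,0],[36,0,0,1.3,-8.5,39,0],[36,0,0,1.3,-9.5,43.5,0]],
  ],
)

```text
clock: 23.1
position: [442.4, -100.7, 115.4]
orientation: [-0.592, -0.387, 0.593, -0.385]
force: [0.7, -0.5, -0.4]
gripper_width: 85.3
```

```bash
python3 mv.py 449.5 -192.5 110 -23.6
```

```text
turn [-0.2  0.   0.2] shift cm [0.52 4.36 8.11] rows 3.0
yaw now -23.8 pos [ 442.4 -100.7  115.4] w 85.3 F [ 0.7 -0.5 -0.4] t 23.1 q [-0.34 -0.25  2.16  0.    1.24  0.07]
```

Emit:
play_rows(
  targets=[
    [[0,0,0,0.3,2,4,0],[0,0,0,0.5,4,7,0],[0,0,0,0.5,4.3,8,0],[0,0,0,0.5,4.3,8,0],[0,0,0,0.5,4.3,8,0]],
  ],
)

```text
clock: 23.6
position: [450.5, -188.8, 111.6]
orientation: [-0.592, -0.387, 0.593, -0.385]
force: [0.0, -0.1, -0.1]
gripper_width: 85.5
```

```bash
python3 mv.py 449.5 -192.5 -20 -23.6; python3 look.py w13 449.5 -192.5 35.5; python3 - <<'E'
from h import *
s=snapshot('wrist'); c=cloud(s); m=((np.abs(c[...,2]-35.5)<6)&(np.hypot(c[...,0]-450,c[...,1]+192)<45)).astype(np.uint8)
k=max(cv2.findContours(m,0,1)[0],key=cv2.contourArea).reshape(-1,2); P=onz(s,k,35.5)[:,:2]; print(cv2.minAreaRect(P.astype(np.float32)))
E
```

```text
turn [-0.2 -0.   0.2] shift cm [13.16  0.1   0.39] rows 4.0
yaw now -23.8 pos [ 450.5 -188.8  111.6] w 85.5 F [ 0.  -0.1 -0.1] t 23.6 q [-0.51 -0.16  2.09  0.    1.22 -0.09]
[ 449.5 -192.5   35.5] -> 277.1 214.8
((450.7256774902344, -191.1739044189453), (43.94926452636719, 44.98982620239258), 66.2973861694336)
```

View pics/w13.png

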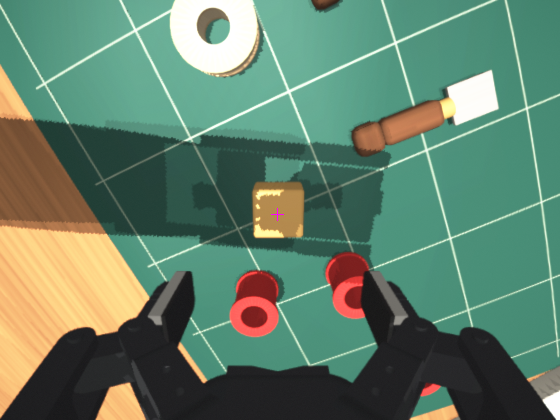

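The wax top is at (278,211), measured at (450.7, −191.2) and square to the jaws. Going down and gripping.

Emit:
play_rows(
  targets=[
    [[0,0,0,4,0,0.2,0],[0,0,0,8,0,0.2,0],[0,0,0,11,0,0.2,0],[0,0,0,12.5,0,0.2,0],[0,0,0,13.1,0,0.2,0],[0,0,0,13.1,0,0.2,0],[0,0,0,13.1,0,0.2,0]],
  ],
)

```text
clock: 24.4
position: [451.6, -191.8, -16.8]
orientation: [0.593, 0.386, -0.592, 0.387]
force: [0.1, 0.6, 1.2]
gripper_width: 85.3
```

Emit:
play_rows(
  targets=[
    [[0,0,0,0,0,0,60],[0,0,0,0,0,0,90],[0,0,0,0,0,0,120],[0,0,0,0,0,0,150],[0,0,0,0,0,0,160],[0,0,0,0,0,0,160],[0,0,0,0,0,0,160]],
  ],
  squeeze=40,
)

```text
clock: 25.1
position: [451.2, -192.3, -17.0]
orientation: [0.593, 0.385, -0.592, 0.386]
force: [0.1, 1.2, 5.6]
gripper_width: 44.8
```

Emit:
play_rows(
  targets=[
    [[0,0,0,-0.5,0,0,160],[0,0,0,-2,0,0,160],[0,0,0,-5,0,0,160],[0,0,0,-8,0,0,160],[0,0,0,-11,0,0,160],[0,0,0,-11,0,0,160]],
  ],
)

```text
clock: 25.7
position: [453.3, -193.4, 96.8]
orientation: [0.594, 0.383, -0.591, 0.389]
force: [0.6, -0.0, -0.7]
gripper_width: 45.6
```

```bash
python3 mv.py 484.8 169 95 12.5; python3 look.py w14
```

```text
turn [-36.3   0.2  -0.5] shift cm [  0.05 -11.77 -34.42] rows 9.0
yaw now -23.8 pos [ 453.3 -193.4   96.8] w 45.6 F [ 0.6 -0.  -0.7] t 25.7 q [-0.51 -0.15  2.1  -0.    1.18 -0.1 ]
```

View pics/w14.png

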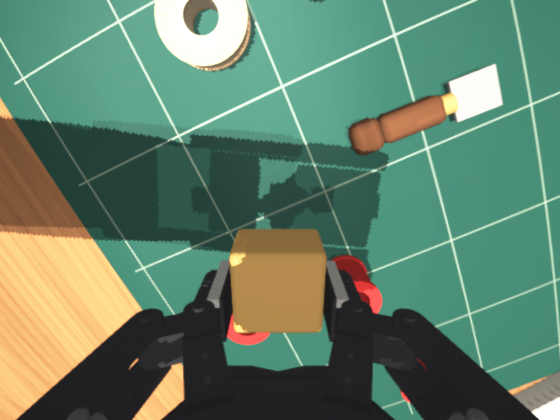

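The wax is held at 45 and level in view. Carrying it to the square dish.

Emit:
play_rows(
  targets=[
    [[-6,0,0,0,-1,-3,160],[-12,0,0,0,-2.4,-7,160],[-18,0,0,0,-4,-11.5,160],[-24,0,0,0,-5.5,-16,160],[-30,0,0,0,-7,-20.5,160],[-36,0,0,0,-8.5,-25,160],[-36,0,0,0,-10,-29,160],[-36,0,0,0,-11.2,-32.5,160],[-36,0,0,0,-11.8,-34.4,160],[-36,0,0,0,-11.8,-34.4,160]],
  ],
)

```text
clock: 26.75
position: [480.1, 172.3, 89.8]
orientation: [0.442, 0.552, -0.444, 0.55]
force: [0.5, -1.0, -0.4]
gripper_width: 44.9
```

Emit:
play_rows(
  targets=[
    [[0,0,0,0,0,0,160],[0,0,0,0,0,0,160],[0,0,0,0,0,0,160]],
  ],
)

```text
clock: 27.05
position: [481.3, 169.4, 91.5]
orientation: [0.444, 0.55, -0.445, 0.55]
force: [0.4, 0.3, -0.5]
gripper_width: 45.0
```

```bash
python3 mv.py 484.5 169.5 4 12.5; python3 look.py w15 484.5 169.5 11
```

```text
turn [-0.4  0.   0.1] shift cm [8.75 0.32 0.05] rows 3.0
yaw now 12.1 pos [481.3 169.4  91.5] w 45.0 F [ 0.4  0.3 -0.5] t 27.05 q [ 0.23 -0.09  2.06 -0.    1.17  0.02]
[484.5 169.5  11. ] -> 280.5 209.2
```

View pics/w15.png

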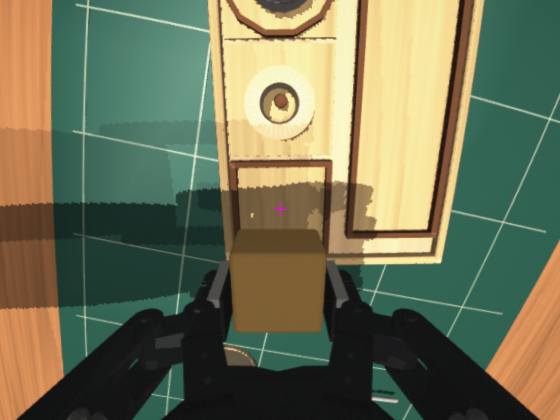

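Emit:
play_rows(
  targets=[
    [[0,0,0,3,0.3,0.1,160],[0,0,0,6,0.3,0.1,160],[0,0,0,8,0.3,0.1,160],[0,0,0,9,0.3,0.1,160],[0,0,0,9.4,0.3,0.1,160],[0,0,0,9.4,0.3,0.1,160],[0,0,0,9.4,0.3,0.1,160]],
  ],
)

```text
clock: 27.8
position: [485.9, 170.3, -0.7]
orientation: [0.445, 0.55, -0.444, 0.551]
force: [0.0, -0.1, -1.1]
gripper_width: 45.4
```

```bash
python3 mv.py 484.5 168.5 -7 12.5
```

```text
turn [-0.4 -0.  -0.1] shift cm [ 0.63 -0.18  0.15] rows 2.0
yaw now 12.1 pos [485.9 170.3  -0.7] w 45.4 F [ 0.  -0.1 -1.1] t 27.8 q [ 0.23  0.05  2.1  -0.    0.99  0.02]
```

Emit:
play_rows(
  targets=[
    [[0,0,0,0.2,-0.1,0.1,160],[0,0,0,0.4,-0.1,0.1,160],[0,0,0,0.5,-0.1,0.1,160],[0,0,0,0.5,-0.1,0.1,160]],
  ],
)

```text
clock: 28.2
position: [484.0, 169.0, -6.9]
orientation: [0.444, 0.55, -0.444, 0.55]
force: [-0.4, -0.2, -0.6]
gripper_width: 45.2
```

Emit:
play_rows(
  targets=[
    [[0,0,0,0.1,0,0,160],[0,0,0,0.2,0,0,160],[0,0,0,0.2,0,0,160]],
  ],
)

```text
clock: 28.5
position: [484.1, 169.0, -6.9]
orientation: [0.444, 0.55, -0.445, 0.55]
force: [-7.7, -2.9, 14.1]
gripper_width: 45.1
```

Contact shows as 14 N. Releasing.

Emit:
play_rows(
  targets=[
    [[0,0,0,-0.2,0,0,160],[0,0,0,-0.2,0,0,90],[0,0,0,-0.2,0,0,70],[0,0,0,-0.2,0,0,60],[0,0,0,-0.2,0,0,60]],
  ],
)

```text
clock: 29.0
position: [483.9, 169.0, -7.2]
orientation: [0.444, 0.55, -0.444, 0.55]
force: [0.2, -0.6, 0.6]
gripper_width: 65.4
```

Emit:
play_rows(
  targets=[
    [[0,0,0,-2,0,0,60],[0,0,0,-5,0,0,60],[0,0,0,-9,0,0,60],[0,0,0,-12,0,0,60],[0,0,0,-13,0,0,0],[0,0,0,-13,0,0,0]],
  ],
)

```text
clock: 29.6
position: [485.2, 169.3, 124.6]
orientation: [0.445, 0.549, -0.443, 0.551]
force: [-0.4, 0.5, 0.7]
gripper_width: 85.7
```

```bash
python3 mv.py 588 -40 110 90; python3 look.py w16;  python3 - <<'E'
from h import *
s=snapshot('side'); cv2.imwrite('pics/s16.png',cv2.resize(s['img'][100:240,200:360],None,fx=4,fy=4))
# awl from side & top again
t=snapshot('top')
E
```

```text
turn [-77.8   0.1  -0.2] shift cm [ 1.48  5.64 22.62] rows 11.0
yaw now 12.2 pos [485.2 169.3 124.6] w 85.7 F [-0.4  0.5  0.7] t 29.6 q [ 0.23 -0.12  2.03  0.    1.23  0.02]
```

View pics/w16.png

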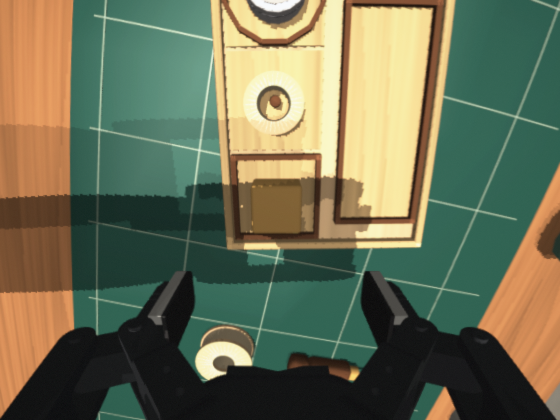

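View pics/s16.png

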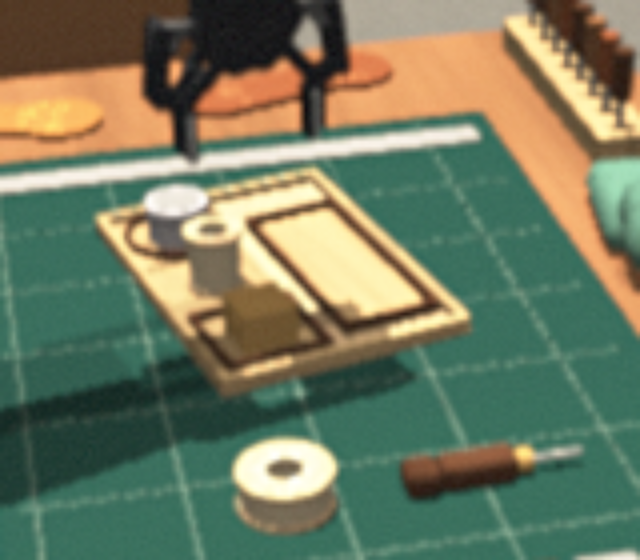

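The wrist view shows the wax inside the square dish at (276,207). Next is the awl, with the jaws across its handle.

Emit:
play_rows(
  targets=[
    [[-8,0,0,0.2,0.5,2,0],[-16,0,0,0.4,1,4.5,0],[-24,0,0,0.6,1.6,7,0],[-32,0,0,0.8,2.2,9.5,0],[-40,0,0,1,2.8,12,0],[-48,0,0,1.2,3.4,14.5,0],[-56,0,0,1.4,4,17,0],[-64,0,0,1.5,4.6,19.5,0],[-72,0,0,1.5,5.2,21.5,0],[-79,0,0,1.5,5.6,22.6,0]],
  ],
)

```text
clock: 30.75
position: [585.3, -41.5, 105.1]
orientation: [-0.008, 0.709, 0.009, 0.706]
force: [-1.5, -0.7, -0.1]
gripper_width: 85.3
```

Emit:
play_rows(
  targets=[
    [[0,0,0,0,0,0,0],[0,0,0,0,0,0,0],[0,0,0,0,0,0,0]],
  ],
)

```text
clock: 31.05
position: [585.4, -39.4, 106.8]
orientation: [-0.007, 0.708, 0.007, 0.706]
force: [-1.0, 0.4, 0.3]
gripper_width: 85.6
```

```bash
python3 mv.py 588 -39.5 -15 91; python3 look.py w17 588 -39.5 20; python3 - <<'E'
from h import *
s=snapshot('wrist'); h=cv2.cvtColor(s['img'],cv2.COLOR_BGR2HSV)
m=(((h[...,0]<15)|(h[...,0]>170))&(h[...,1]>100)&(h[...,2]<190)).astype(np.uint8)
c=cloud(s); m&=(np.hypot(c[...,0]-583,c[...,1]+39)<75).astype(np.uint8)&(c[...,2]>6).astype(np.uint8)
k=max(cv2.findContours(m,0,1)[0],key=cv2.contourArea).reshape(-1,2); P=onz(s,k,15)[:,:2]; print(cv2.minAreaRect(P.astype(np.float32)),k.min(0),k.max(0))
E
```

```text
turn [ 0.1 -0.1 -0. ] shift cm [12.18 -0.02  0.29] rows 4.0
yaw now 91.1 pos [585.4 -39.4 106.8] w 85.6 F [-1.   0.4  0.3] t 31.05 q [-0.16  0.06  1.88  0.    1.2  -1.75]
[588.  -39.5  20. ] -> 278.4 209.9
((584.1790771484375, -39.467071533203125), (79.7386245727539, 26.296424865722656), 1.1399075984954834) [264 161] [293 243]
```

View pics/w17.png

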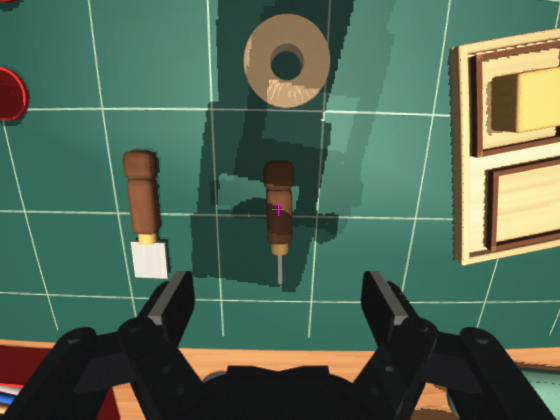

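The handle is confirmed: centre (584.2, −39.5), length 79.7, thin spike below it at (279,268). The knife is separate at (145,215). Gripping.

Emit:
play_rows(
  targets=[
    [[0,0,0,4,0,0.3,0],[0,0,0,8,0,0.3,0],[0,0,0,10.5,0,0.3,40],[0,0,0,12,0,0.3,60],[0,0,0,12.9,0,0.3,60],[0,0,0,12.9,0,0.3,60],[0,0,0,12.9,0,0.3,60]],
  ],
)

```text
clock: 31.85
position: [590.6, -40.2, -19.6]
orientation: [-0.007, 0.706, 0.007, 0.708]
force: [0.1, 0.4, 0.2]
gripper_width: 65.2
```

Emit:
play_rows(
  targets=[
    [[0,0,0,0,0,0,120],[0,0,0,0,0,0,160],[0,0,0,0,0,0,190],[0,0,0,0,0,0,220],[0,0,0,0,0,0,220],[0,0,0,0,0,0,220],[0,0,0,0,0,0,220]],
  ],
  squeeze=45,
)

```text
clock: 32.55
position: [590.3, -40.2, -19.7]
orientation: [-0.007, 0.706, 0.007, 0.708]
force: [-0.7, 0.7, 6.1]
gripper_width: 22.4
```

Emit:
play_rows(
  targets=[
    [[0,0,0,-0.5,0,0,220],[0,0,0,-2,0,0,220],[0,0,0,-5,0,0,220],[0,0,0,-8,0,0,220],[0,0,0,-11,0,0,220],[0,0,0,-11,0,0,220]],
  ],
)

```text
clock: 33.15
position: [593.1, -40.6, 95.5]
orientation: [-0.008, 0.703, 0.007, 0.711]
force: [0.7, -0.9, 0.2]
gripper_width: 22.8
```

```bash
python3 mv.py 562.5 283.5 95 12.5; python3 look.py w18
```

```text
turn [78.7  0.6 -0.3] shift cm [-0.04 32.47 -2.4 ] rows 11.0
yaw now 91.2 pos [593.1 -40.6  95.5] w 22.8 F [ 0.7 -0.9  0.2] t 33.15 q [-0.16  0.08  1.88  0.    1.17 -1.75]
```

View pics/w18.png

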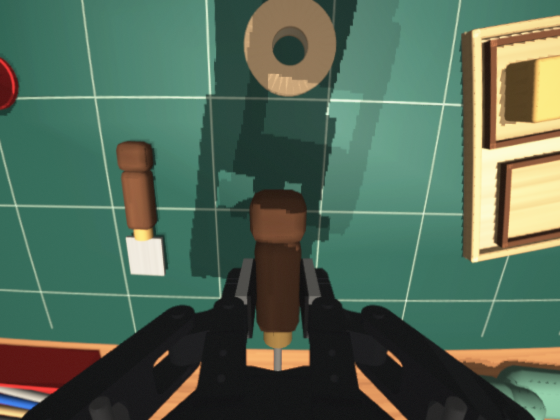

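The awl is lifted and level. Turning it and carrying it to the trough.

Emit:
play_rows(
  targets=[
    [[8,0,0,0,2.5,-0.2,220],[16,0,0,0,6,-0.5,220],[24,0,0,0,9.5,-0.7,220],[32,0,0,0,13,-1,220],[40,0,0,0,16.5,-1.2,220],[48,0,0,0,20,-1.5,220],[56,0,0,0,23.5,-1.8,220],[64,0,0,0,27,-2,220],[72,0,0,0,30,-2.2,220],[78.7,0,0,0,32.4,-2.4,220]],
  ],
)

```text
clock: 34.2
position: [557.2, 284.6, 87.1]
orientation: [0.443, 0.551, -0.445, 0.55]
force: [0.4, 0.5, -1.1]
gripper_width: 22.7
```

Emit:
play_rows(
  targets=[
    [[0,0,0,0,0,0,220],[0,0,0,0,0,0,220],[0,0,0,0,0,0,220]],
  ],
)

```text
clock: 34.5
position: [558.3, 282.3, 88.0]
orientation: [0.442, 0.552, -0.443, 0.551]
force: [-0.1, -0.3, -0.2]
gripper_width: 22.7
```

```bash
python3 mv.py 562.5 283.5 0 12.5; python3 look.py w19 567 264 11 562.5 283.5 11
```

```text
turn [-0.   0.   0.1] shift cm [ 8.8   0.45 -0.03] rows 3.0
yaw now 12.5 pos [558.3 282.3  88. ] w 22.7 F [-0.1 -0.3 -0.2] t 34.5 q [ 0.38  0.17  1.8  -0.    1.18  0.16]
[567. 264.  11.] -> 282.1 230.5
[562.5 283.5  11. ] -> 282.0 209.5
```

View pics/w19.png

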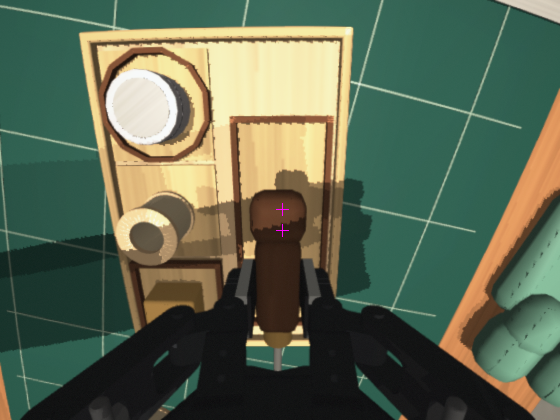

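Emit:
play_rows(
  targets=[
    [[0,0,0,2,0.4,0,220],[0,0,0,5,0.4,0,220],[0,0,0,7.5,0.4,0,220],[0,0,0,8.8,0.4,0,220],[0,0,0,9.2,0.4,0,220],[0,0,0,9.2,0.4,0,220],[0,0,0,9.2,0.4,0,220]],
  ],
)

```text
clock: 35.25
position: [563.9, 284.5, -1.4]
orientation: [0.444, 0.551, -0.442, 0.552]
force: [0.2, 0.9, -0.7]
gripper_width: 22.5
```

```bash
python3 mv.py 562.5 283.5 -10 12.5
```

```text
turn [-0.  -0.  -0.1] shift cm [ 0.86 -0.16  0.07] rows 2.0
yaw now 12.5 pos [563.9 284.5  -1.4] w 22.5 F [ 0.2  0.9 -0.7] t 35.25 q [ 0.38  0.28  1.83 -0.    1.02  0.16]
```

Emit:
play_rows(
  targets=[
    [[0,0,0,0.3,-0.1,0,220],[0,0,0,0.5,-0.1,0,220],[0,0,0,0.7,-0.1,0,220],[0,0,0,0.7,-0.1,0,220]],
  ],
)

```text
clock: 35.65
position: [562.0, 284.2, -9.7]
orientation: [0.443, 0.551, -0.443, 0.551]
force: [0.9, 1.4, 0.5]
gripper_width: 22.6
```

Emit:
play_rows(
  targets=[
    [[0,0,0,0.1,0,0,220],[0,0,0,0.2,0,0,220],[0,0,0,0.2,0,0,220]],
  ],
)

```text
clock: 35.95
position: [562.0, 284.2, -9.7]
orientation: [0.443, 0.551, -0.443, 0.551]
force: [-5.0, -2.6, 11.5]
gripper_width: 23.0
```

Contact on the floor shows as 11.5 N. Opening only part way because of the trough walls, then retreating.

Emit:
play_rows(
  targets=[
    [[0,0,0,-0.2,0,0,220],[0,0,0,-0.2,0,0,175],[0,0,0,-0.2,0,0,150],[0,0,0,-0.2,0,0,145],[0,0,0,-0.2,0,0,145],[0,0,0,-0.2,0,0,145]],
  ],
)

```text
clock: 36.55
position: [561.6, 284.0, -10.2]
orientation: [0.443, 0.551, -0.443, 0.551]
force: [-0.3, 0.2, 0.0]
gripper_width: 36.8
```

Emit:
play_rows(
  targets=[
    [[0,0,0,-1.5,0,0,145],[0,0,0,-4,0,0,145],[0,0,0,-8,0,0,145],[0,0,0,-12,0,0,145],[0,0,0,-15,0,0,145],[0,0,0,-16,0,0,100],[0,0,0,-16,0,0,100],[0,0,0,-16,0,0,100]],
  ],
)

```text
clock: 37.35
position: [560.8, 283.7, 148.4]
orientation: [0.442, 0.552, -0.443, 0.551]
force: [-0.3, -0.1, -1.0]
gripper_width: 52.2
```

```bash
python3 mv.py 562.5 200 160 12.5; python3 look.py w20;  python3 - <<'E'
from h import *
s=snapshot('side'); cv2.imwrite('pics/s20.png',cv2.resize(s['img'][100:370,200:440],None,fx=2.2,fy=2.2))
t=snapshot('top'); cv2.imwrite('pics/t20.png',t['img'])
E
```

```text
turn [-0.   0.   0.1] shift cm [-1.15 -1.64  8.21] rows 3.0
yaw now 12.5 pos [560.8 283.7 148.4] w 52.2 F [-0.3 -0.1 -1. ] t 37.35 q [ 0.38  0.12  1.75 -0.    1.28  0.17]
```

View pics/w20.png

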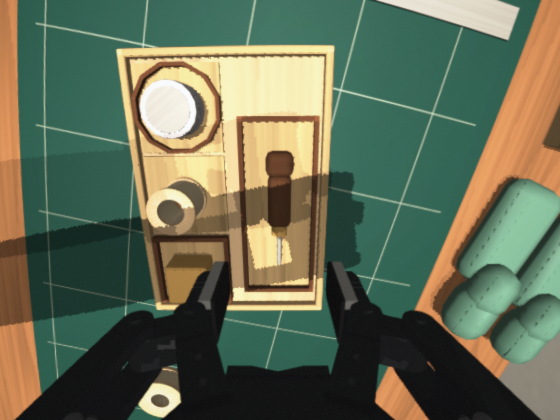

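View pics/s20.png

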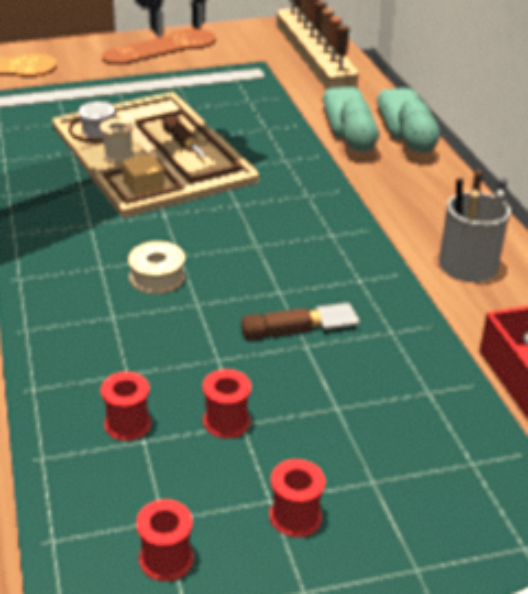

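The wrist view shows the awl lying lengthways in the trough at (279,200), with the tin, spool and wax in place. As a last check I'll compare the look-alikes with where they started and read the heights of the packed parts.

```bash
python3 - <<'E'
from h import *
import pickle
t=snapshot('top'); t0=pickle.load(open('s0.pkl','rb'))['top']
for n,(u0,u1,v0,v1),zt in [('r1',(372,400,218,246),51.5),('r2',(366,394,258,286),51.5),('r3',(434,465,254,282),51.5),('r4',(424,453,204,230),51.5),('squat',(263,297,228,260),31.5),('knife',(320,342,160,220),18)]:
    r=[]
    for s in (t0,t):
        c=cloud(s); m=np.zeros((420,560),np.uint8); m[v0:v1,u0:u1]=np.abs(c[v0:v1,u0:u1,2]-zt)<9
        k=max(cv2.findContours(m,0,1)[0],key=cv2.contourArea).reshape(-1,2); r.append(np.array(cv2.minAreaRect(onz(s,k,zt)[:,:2].astype(np.float32))[0]))
    print(n,'moved',(r[1]-r[0]).round(1))
w=snapshot('wrist'); c=cloud(w)
for n,(x,y),r in [('tin',(445.5,347),20),('wax',(484,169.5),18),('spool',(464.5,257),24),('awl',(562,284),25)]:
    q=c[np.hypot(c[...,0]-x,c[...,1]-y)<r]; hi=q[q[:,2]>np.nanpercentile(q[:,2],90)-6]
    A=np.c_[hi[:,:2]-hi[:,:2].mean(0),np.ones(len(hi))]; f=np.linalg.lstsq(A,hi[:,2],rcond=None)[0]
    print(n,'top z',np.median(hi[:,2]).round(1),'tilt deg',np.degrees(np.hypot(f[0],f[1])).round(1),len(hi))
cv2.imwrite('pics/w21.png',cv2.resize(w['img'][40:320,110:350],None,fx=2.1,fy=2.1,interpolation=cv2.INTER_CUBIC))
E
```

```text
r1 moved [0. 0.]
r2 moved [0. 0.]
r3 moved [-0.  -0.1]
r4 moved [0. 0.]
squat moved [0. 0.]
knife moved [0. 0.]
tin top z 43.5 tilt deg 0.3 1626
wax top z 43.1 tilt deg 0.4 550
spool top z 58.9 tilt deg 0.3 1358
awl top z 267.3 tilt deg 33.8 2991
```

View pics/w21.png

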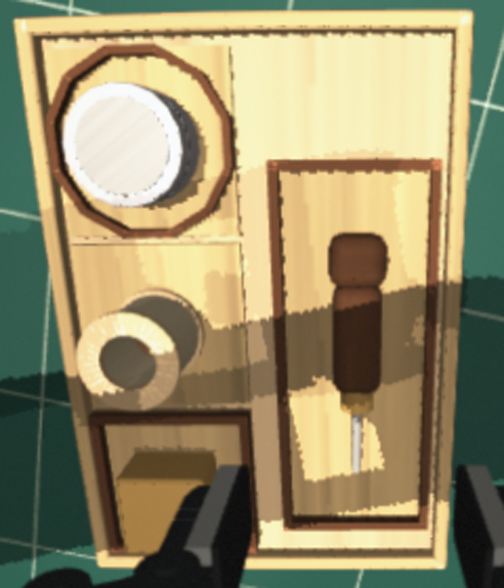

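```bash
python3 -c "
from rig import *
print(sign_off())"
```

```text
the job is handed in; nothing more can be done
None
```

The caddy is packed and handed in after about 37 s of robot time. In the order asked, the slim spool went over the peg, the tin into the round dish, the wax into the square dish, and the awl lengthways into the trough.

**Last checks**
- **Tin, wax and spool:** their tops read 43.5, 43.1 and 58.9 mm with less than 0.5° tilt, which matches flat seating on boards about 9 mm up.
- **Awl:** it shows lying flat inside the trough in the final wrist picture. Its numeric height check failed because the gripper was in the measured region, so that rests on the picture alone.
- **Look-alikes:** the four red spools, the squat spool and the knife moved 0.1 mm or less in the top view.

**What went wrong or disagreed**
- **Tin:** the first grasp closed above it without moving it.
- **Finger tips:** side and wrist depth both put the real tips about 31 mm above the reported TCP, not at it as described. I used that offset from then on.
- **Spool:** it had been picked up before I knew this, so it was held only by its top disc; it still went on upright.
- **Cameras:** the top and side views differed by about 3–7 mm in y, within the clearances.

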